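Grading the page weights after a copy-stand session

ROBOT

A 6-joint arm with a two-finger parallel gripper is mounted at the origin on the work surface. World frame = base frame: x ahead of the robot, y to its left, z up, the work surface at z = 0. Lengths are in m, angles in rad, forces in N, time in s.
With the tool pointing down it reaches from about 0.275 to 0.975 m from the base axis. Payload 8.4 kg.
Tool frame: the origin (TCP) lies on the mounting face of the last link; the fingertips stand 190 mm ahead of it and the grasp point (between the pads) lies 171 mm ahead of it (robot.tcp_to_grasp is the distance from the TCP to the grasp point, in m); z points along the fingers, x is the direction in which the jaws open and shut, and the axes are right-handed (so a half turn about z gives the same grasp; the last joint's range is limited). The gripper opens to 92 mm and grips with 3 to 60 N. Pads are 20 mm wide; open, the fingers measure 128 mm over their backs; the gripper's body (75 mm by 189 mm) begins 69 mm behind the grasp point.
Start: joints at [1.312, 0.353, 1.633, -0, 1.155, -0.002], TCP at [0.159, 0.605, 0.405] pointing down, gripper open.
Joint ranges: [-2.63, 2.63], [-0.92, 2.1], [0.06, 2.66], [-1.3, 4.44], [0, 2.69], [-3.02, 3.02]. Speed limits (rad/s): [2.22, 2.22, 2.79, 3.14, 3.14, 3.14].

INTERFACE

Orientations are given as a unit quaternion [x, y, z, w].
In Python, from bench import robot gives the robot as it stands.
- The arm moves only by the tool move_arm, never from a script. Its argument "plan" is a list that holds one entry, the list of rows, each a list of 6 numbers: the shift along the tool's x, y, z as a fraction of full scale, then the turn, a rotation vector about the tool's x, y, z as a fraction of full scale. In form: [[[tx, ty, tz, wx, wy, wz], ...]]. A call has 1 to 5 rows; each row shifts and turns the pose as measured when the row begins, along the tool's axes as they then stand; what a row does not reach is not made up. Full scale, the value 1, is 300 mm for a shift and 0.5 rad for a turn. A row lasts 1/10 s, in which the tool goes at most 50 mm and 8.59 degrees, less where a joint would pass 70% of its speed; a pose out of reach is approached as far as the arm can. A call with a number of a shift or a turn outside -1 to 1 is refused whole. A call with a gripper value outside its range is refused whole. "claw" is the opening, from -1 (shut) to 1 (fully open), so that 0 is half open, set as the call begins (left out, the last holds). The fingers move at their own pace and stop on an object; "newtons" is the grip in N (left out, the last holds). Time passes only in rows, so rows that do not move let the fingers close. It gives the time, the measured TCP pose, the force and the opening at its end, in the units of the state.
- robot.observe(): the state, without advancing time (a new reading comes with each control period).
- robot.capture(name): name is "side" or "top"; returns a dict with "frame" (400x640x3 uint8, red, green, blue), "range_z" (400x640 float32, m along the optical axis (not along the pixel's ray), 0 where there is no reading), "fovy" (degrees; the focal length in pixels is half the picture's height over the tangent of half this angle, whatever the lens; pixels are square), "cx", "cy" (the principal point, pixels), "extrinsics" (4x4, takes a point from camera to world coordinates). Camera axes: x right, y down, z forward; pixel columns grow to the right and rows downward; lengths in m; the calibration is good to about 2 mm. A picture is of the moment at which its call begins.
- robot.hand_in(): hands the job in, once; it reports no verdict.
The state is a dict: "t": time; "joint_positions": joint angles; "dq": joint speeds; "joint_efforts": joint torques, N m; "eef_pos": TCP position; "ee_rot": TCP orientation; "contact_force": force on the tool from outside, world axes, zero at the start; "ft_torque": the same for the moment, N m; "opening": finger opening in m.
Only numpy, scipy, OpenCV 4.12 (cv2) and the standard library are available. Lean on these libraries where they do the work, as an engineer would, in place of code of your own. Each camera call takes 0.05 s, during which the arm holds its last target.

TASK

The page weights from the last shoot are lying mixed in the grading sieve. Carry the sieve by its bail, tilt its slotted end down over the blue tray until all the small brass weights have dropped through into it and only the glass ones are left in the sieve, then tip the large glass weights out over the pouring lip into the brown box, from low down so that they do not fall far. Set the empty sieve back on its cork mat, standing flat and lying along the mat, and leave the other things on the desk where they are.

Things in the scene. Friction and masses are not known exactly. Their poses are not given: they have to be found in the camera images.
- sieve_grip (a point): Centre of the black grip on the bail of an aluminium grading sieve (tray 255 by 138 mm). Grip: 18 mm thick (x), 76 mm long (y), 24 mm tall (z), 90 mm above the sieve's underside, near above the balance point; the glass reaches to 63 mm below it, straps stand at y = +-66 mm. Axes: x along the tray to its slotted end, z up. About 0.5 kg loaded: grip firmly (60 N) before tilting.
- sieve_blank (a point): Middle of the sieve's unholed sheet (top face), where the weights start: from the grip 43 mm to -x and 85 mm down. Sheet 105 by 125 mm; side walls 38 mm high. Weights begin to slide at 11 to 17 degrees of tilt: a lowered +x end sends them onto the slots, a lowered -x end out over the lip.
- sieve_slots (a point): Centre of the sieve's slotted floor (top face): from the grip 68 mm to +x and 85 mm down. Round 3 mm rods run along x with six open slots 18 mm wide and 116 mm long between them, closed at the far end (x = +126 mm from the grip) by an upright wall 38 mm high. Axes as the sieve's.
- sieve_lip (a point): Middle of the outer edge of the sieve's open pouring lip, over which the large weights leave: from the grip 127 mm to -x and 80 mm down. The lip is 31 mm long, 125 mm wide and turned up by 10 degrees, so pouring takes 21 to 27 degrees or more of tilt. Axes as the sieve's.
- mat: Cork mat, 280 by 170 by 4 mm, fixed to the desk, on which the sieve stands; origin at the centre of its underside on the desk, x along its length. At the start the sieve stands along it, its grip 10 mm towards the mat's -x from the middle.
- tin: Square blue steel tray with a white rim for the small weights, fixed: 190 by 190 mm outside, 40 mm high, 4 mm walls and floor, open at the top; origin at the centre of its underside on the desk.
- box: Square brown card box with steel corners and a grey felt floor for the large weights, fixed: 190 by 190 mm outside, 48 mm high, 5 mm walls and floor, open at the top; origin at the centre of its underside on the desk.
- small1: Small page weight 1: brass button, 13 mm across and 11 mm tall, about 12 g, starts on the blank sheet of the sieve; origin at the centre of its underside.
- small2: Small page weight 2: brass button, 13 mm across and 11 mm tall, about 12 g, starts on the blank sheet of the sieve; origin at the centre of its underside.
- small3: Small page weight 3: brass button, 13 mm across and 11 mm tall, about 12 g, starts on the blank sheet of the sieve; origin at the centre of its underside.
- small4: Small page weight 4: brass button, 13 mm across and 11 mm tall, about 12 g, starts on the blank sheet of the sieve; origin at the centre of its underside.
- small5: Small page weight 5: brass button, 13 mm across and 11 mm tall, about 12 g, starts on the blank sheet of the sieve; origin at the centre of its underside.
- large1: Large page weight 1: low green glass dome, 40 mm across and 22 mm tall, about 50 g, too big for the slots, starts on the blank sheet of the sieve; origin at the centre of its underside. Glass: must not fall far.
- large2: Large page weight 2: low green glass dome, 40 mm across and 22 mm tall, about 50 g, too big for the slots, starts on the blank sheet of the sieve; origin at the centre of its underside. Glass: must not fall far.
- large3: Large page weight 3: low green glass dome, 40 mm across and 22 mm tall, about 50 g, too big for the slots, starts on the blank sheet of the sieve; origin at the centre of its underside. Glass: must not fall far.
- pencils: Blue pot with pencils, 74 mm across, 165 mm tall, loose; not part of the job; origin at the centre of its underside.
- pinktin: Pink and white tin, 89 by 66 by 52 mm, loose; not part of the job; origin at the centre of its underside.
- case: Green case, 62 by 165 by 30 mm, lying on the desk, loose; not part of the job; origin at the centre of its underside.
- mouse: White computer mouse, 100 by 58 by 34 mm, loose; not part of the job; origin at the centre of its underside.

How it is judged:
On the way, in this order (a step that is already met when the one before it is completed fails the run):
1. all five small brass weights are in the blue tray while all three glass weights are still in the sieve (x of small1 in the frame of tin between -0.095 and 0.095 m and y of small1 in the frame of tin between -0.095 and 0.095 m and z of small1 in the frame of tin between 0 and 0.036 m and x of small2 in the frame of tin between -0.095 and 0.095 m and y of small2 in the frame of tin between -0.095 and 0.095 m and z of small2 in the frame of tin between 0 and 0.036 m and x of small3 in the frame of tin between -0.095 and 0.095 m and y of small3 in the frame of tin between -0.095 and 0.095 m and z of small3 in the frame of tin between 0 and 0.036 m and x of small4 in the frame of tin between -0.095 and 0.095 m and y of small4 in the frame of tin between -0.095 and 0.095 m and z of small4 in the frame of tin between 0 and 0.036 m and x of small5 in the frame of tin between -0.095 and 0.095 m and y of small5 in the frame of tin between -0.095 and 0.095 m and z of small5 in the frame of tin between 0 and 0.036 m and x of large1 in the frame of sieve_grip between -0.115 and 0.13 m and y of large1 in the frame of sieve_grip between -0.066 and 0.066 m and z of large1 in the frame of sieve_grip between -0.095 and -0.02 m and x of large2 in the frame of sieve_grip between -0.115 and 0.13 m and y of large2 in the frame of sieve_grip between -0.066 and 0.066 m and z of large2 in the frame of sieve_grip between -0.095 and -0.02 m and x of large3 in the frame of sieve_grip between -0.115 and 0.13 m and y of large3 in the frame of sieve_grip between -0.066 and 0.066 m and z of large3 in the frame of sieve_grip between -0.095 and -0.02 m), for 0.2 s.
2. all three glass weights are in the brown box (x of large1 in the frame of box between -0.095 and 0.095 m and y of large1 in the frame of box between -0.095 and 0.095 m and z of large1 in the frame of box between 0 and 0.055 m and x of large2 in the frame of box between -0.095 and 0.095 m and y of large2 in the frame of box between -0.095 and 0.095 m and z of large2 in the frame of box between 0 and 0.055 m and x of large3 in the frame of box between -0.095 and 0.095 m and y of large3 in the frame of box between -0.095 and 0.095 m and z of large3 in the frame of box between 0 and 0.055 m), for 0.2 s.
At the end, for the whole second after the job is handed in: All five brass weights lie in the blue tray, all three glass weights in the brown box, and the sieve stands flat (within 0.06 rad) on the cork mat, its grip within 50 mm along and 45 mm across of the mat's centre, its length within 0.3 rad of the mat's, either way round (all of step 2 and x of small1 in the frame of tin between -0.095 and 0.095 m and y of small1 in the frame of tin between -0.095 and 0.095 m and z of small1 in the frame of tin between 0 and 0.036 m and x of small2 in the frame of tin between -0.095 and 0.095 m and y of small2 in the frame of tin between -0.095 and 0.095 m and z of small2 in the frame of tin between 0 and 0.036 m and x of small3 in the frame of tin between -0.095 and 0.095 m and y of small3 in the frame of tin between -0.095 and 0.095 m and z of small3 in the frame of tin between 0 and 0.036 m and x of small4 in the frame of tin between -0.095 and 0.095 m and y of small4 in the frame of tin between -0.095 and 0.095 m and z of small4 in the frame of tin between 0 and 0.036 m and x of small5 in the frame of tin between -0.095 and 0.095 m and y of small5 in the frame of tin between -0.095 and 0.095 m and z of small5 in the frame of tin between 0 and 0.036 m and x of sieve_grip in the frame of mat between -0.05 and 0.05 m and y of sieve_grip in the frame of mat between -0.045 and 0.045 m and height (world z) of sieve_grip below 0.101 m and angle between sieve_grip's own z axis and vertical below 0.06 rad and angle between the x axis of sieve_grip and the x axis of mat, either way round below 0.3 rad); the robot touches nothing.
It fails at once if a glass weight falls faster than 1.7 m/s (dropped from about 150 mm or more) (linear speed of any of large1, large2, large3 above 1.7 m/s).
It fails at once if a bystander (pencil pot, pink tin, green case or mouse) is moved by more than 30 mm (distance of any of pencils, pinktin, case, mouse from where it was at the start of the episode above 0.03 m).
It also fails if it takes over 61 s, if anything falls off the work surface, if the arm or the gripper's body presses on something with over 40 N, if the wrist force passes 120 N, or if a joint passes its speed limit or range.

## Working session

There is one attempt and no reset: what is moved stays moved. The work goes in short steps, Python scripts to look and compute and a tool call to move; the robot and the scene stay as the last step left them, time stands still between calls to the robot, and variables do not carry over. Pictures are saved under pics/ and viewed, and the job is handed in when it is done.

Besides the shell and the picture viewer there is one more tool, called after "Request:" by a JSON object that holds its "method" and its "body". move_arm: Moves the arm, as the interface text tells. Its arguments: {"type":"object","properties":{"plan":{"type":"array","items":{"type":"array","items":{"type":"array","items":{"type":"number","minimum":-1,"maximum":1}}}},"claw":{"type":"number"},"newtons":{"type":"number"}},"required":["plan"]}

```bash
ls; mkdir -p pics; cat > h.py <<'E'
import numpy as np, cv2
from scipy.spatial.transform import Rotation as R
from bench import robot
def cap(n,f):
    c=robot.capture(n); cv2.imwrite('pics/'+f+'.png',c['frame'][:,:,::-1]); np.savez('pics/'+f+'.npz',**{k:c[k] for k in c}); return c
def pts(c):
    h,w=c['range_z'].shape; f=h/2/np.tan(np.radians(float(c['fovy']))/2)
    v,u=np.mgrid[:h,:w]; z=c['range_z']
    p=np.stack([(u-c['cx'])/f*z,(v-c['cy'])/f*z,z],-1)
    E=np.array(c['extrinsics']); return p@E[:3,:3].T+E[:3,3]
E
python3 - <<'E'
from h import *
for n in('side','top'):
    c=cap(n,n+'0'); print(np.round(c['extrinsics'],3),c['fovy'])
print(robot.observe(), robot.tcp_to_grasp)
E
```

```text
pics
[[-0.99  -0.072  0.122  0.441]
 [-0.141  0.603 -0.785  1.026]
 [-0.017 -0.794 -0.607  0.864]
 [ 0.     0.     0.     1.   ]] 54.25640139018572
[[-0.016 -0.974  0.228  0.296]
 [-1.     0.016 -0.    -0.03 ]
 [-0.003 -0.228 -0.974  1.376]
 [ 0.     0.     0.     1.   ]] 45.35931736468615
{'t': 0.1, 'joint_positions': array([ 1.31156392e+00,  3.53576706e-01,  1.63401280e+00, -1.89067031e-05,
        1.15519766e+00, -2.39884568e-03]), 'dq': array([-0.00069656, -0.00043774, -0.00219764, -0.00032325, -0.00091818,
        0.00124578]), 'joint_efforts': array([-4.46924823e-04, -5.94901550e+01, -3.34934628e+01,  6.99244207e-02,
        1.83480210e-02,  4.56194527e-06]), 'eef_pos': array([0.15871511, 0.60431393, 0.40406009]), 'ee_rot': array([ 7.91836919e-01,  6.10732296e-01, -4.68539026e-04,  3.70484416e-04]), 'contact_force': array([-0.07137198,  0.84348073,  0.41297211]), 'ft_torque': array([-0.03700585,  0.00577196, -0.04472714]), 'opening': 0.0920351920137954} 0.1714
```

View pics/side0.png

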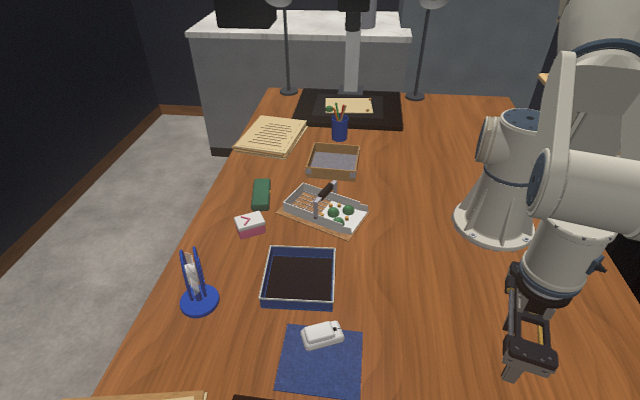

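View pics/top0.png

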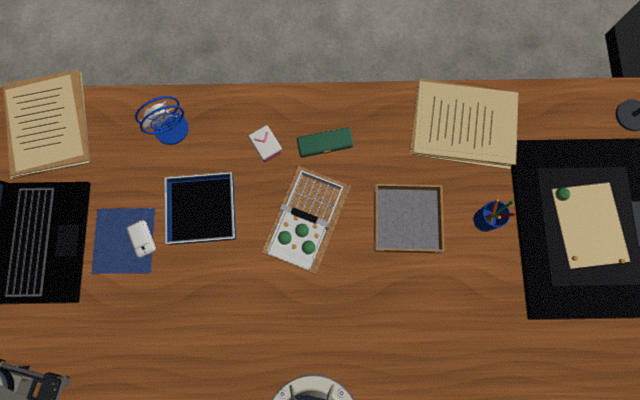

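The top view shows the sieve's grip near (305,216), slots pointing up and away from the robot. The tin is at (200,208), the box at (409,218), the case at (325,142), the pink tin at (265,143), the mouse at (142,239) and the pencils at (492,215). Next I'll measure them.

```bash
python3 - <<'E'
from h import *
c=dict(np.load('pics/top0.npz')); P=pts(c); im=c['frame']
cr=im[155:285,245:365][:,:,::-1]; cv2.imwrite('pics/z0.png',cv2.resize(cr,None,fx=5,fy=4.6,interpolation=cv2.INTER_CUBIC))
z=P[...,2]
def reg(u0,u1,v0,v1,zl,zh,n):
    m=np.zeros(z.shape,bool); m[v0:v1,u0:u1]=True; m&=(z>zl)&(z<zh)
    q=P[m]; r=cv2.minAreaRect((q[:,:2]*1000).astype(np.float32)); print(n,m.sum(),'rect',np.round(r[0]),np.round(r[1]),round(r[2],1),'med',np.round(np.median(q,0),3),'max',q.max(0).round(3))
reg(155,245,165,250,.03,.06,'tin'); reg(365,450,178,258,.035,.07,'box')
reg(280,335,195,235,.075,.13,'grip'); reg(255,355,160,275,.02,.06,'sieve')
reg(295,355,125,160,.015,.05,'case');reg(245,290,125,165,.02,.08,'pink');reg(120,160,215,260,.01,.05,'mouse');reg(470,520,195,235,.03,.2,'pencils')
reg(258,352,160,275,.0025,.007,'mat')
E
```

```text
tin 739 rect [586. 316.] [197. 198.] 3.8 med [0.597 0.341 0.041] max [0.689 0.418 0.051]
box 683 rect [ 546. -281.] [193. 192.] 87.5 med [ 0.547 -0.295  0.047] max [ 0.644 -0.181  0.057]
grip 327 rect [546.  14.] [136.  19.] 66.7 med [0.544 0.011 0.103] max [0.576 0.077 0.112]
sieve 948 rect [566.  63.] [247. 261.] 69.3 med [0.513 0.02  0.031] max [0.728 0.133 0.059]
case 1124 rect [783. -48.] [ 65. 165.] 11.9 med [ 0.779 -0.048  0.03 ] max [0.826 0.036 0.041]
pink 685 rect [776. 128.] [90. 66.] 30.6 med [0.772 0.127 0.05 ] max [0.828 0.176 0.059]
mouse 705 rect [501. 494.] [136.  78.] 24.3 med [0.499 0.478 0.033] max [0.56  0.538 0.044]
pencils 704 rect [ 548. -540.] [ 73. 137.] 10.7 med [ 0.54  -0.507  0.086] max [ 0.596 -0.471  0.171]
mat 2880 rect [564.  17.] [279. 339.] 89.0 med [ 0.59  -0.004  0.004] max [0.736 0.154 0.007]
```

View pics/z0.png

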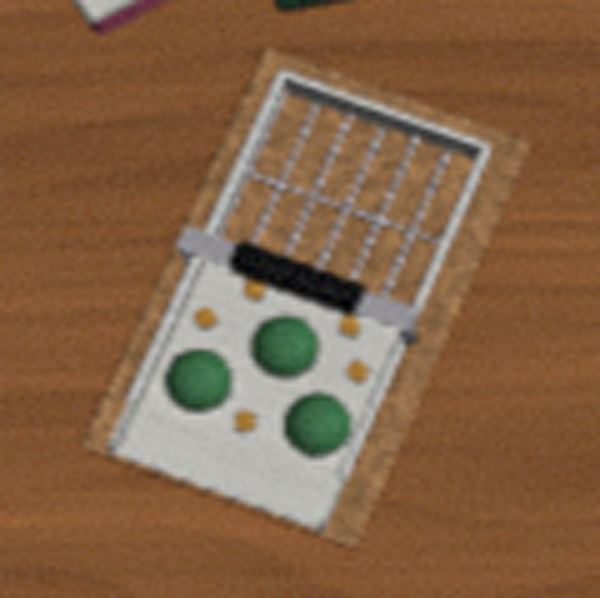

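```bash
cat >> h.py <<'E'
from scipy.linalg import fractional_matrix_power as fmp
def T(p,q):
    M=np.eye(4); M[:3,:3]=q; M[:3,3]=p; return M
def cur():
    s=robot.observe(); return T(s['eef_pos'],R.from_quat(s['ee_rot']).as_matrix())
G=T([0,0,0.1714],np.eye(3))
def goal(p,yaw,tilt,frm=None,off=(0,0,0)):
    """grip pose; tilt deg >0 = slotted end down. off: sieve-frame point (rel grip) put at p"""
    # sieve frame -> tool: x same, y,z flipped
    S=R.from_euler('ZY',[yaw,tilt],degrees=True).as_matrix()
    p=np.array(p)-S@np.array(off)
    return T(p,S@np.diag([1.,-1,-1]))@np.linalg.inv(G)
def step(Tg,n,T0=None):
    D=np.linalg.inv(cur() if T0 is None else T0)@Tg
    w=R.from_matrix(D[:3,:3]).as_rotvec()
    print('total: shift mm',np.round(D[:3,3]*1000,1),'rot deg',np.round(np.degrees(w),2))
    d=np.real(fmp(D,1/n)); wr=R.from_matrix(d[:3,:3]).as_rotvec()
    print('x%d rows:'%n,[round(float(a),4) for a in list(d[:3,3]/.3)+list(wr/.5)],'mm/row %.1f deg/row %.2f'%(1000*np.linalg.norm(d[:3,3]),np.degrees(np.linalg.norm(wr))))
def where():
    s=robot.observe(); M=cur()@G; S=M[:3,:3]@np.diag([1.,-1,-1])
    print('t',round(s['t'],2),'grip',np.round(M[:3,3],4),'yaw,tilt,roll',np.round(R.from_matrix(S).as_euler('ZYX',degrees=True),2),'op',round(s['opening'],4),'F',np.round(s['contact_force'],1),'q',np.round(s['joint_positions'],2))
E
python3 - <<'E'
from h import *
c=dict(np.load('pics/top0.npz')); P=pts(c); im=c['frame'].astype(int); z=P[...,2]
sub=np.zeros(z.shape,bool); sub[195:235,280:335]=True
m=sub&(z>.085)&(im.max(-1)<70)
q=P[m]; r=cv2.minAreaRect((q[:,:2]*1000).astype(np.float32)); print('grip',m.sum(),r,q.mean(0),np.percentile(q,[2,98],axis=0))
m=sub&(z>.085); q=P[m][:,:2]; u,s,v=np.linalg.svd(q-q.mean(0),full_matrices=False); print('bail',q.mean(0),np.degrees(np.arctan2(v[0,1],v[0,0]))-90)
# mat: corner px from the zoom, plane z=.004
f=200/np.tan(np.radians(float(c['fovy']))/2);E=c['extrinsics']
cs=[]
for a,b in [(270,52),(528,145),(357,545),(88,450)]:
    d=E[:3,:3]@np.array([(a/5+245-c['cx'])/f,(b/4.6+155-c['cy'])/f,1]); t=(.004-E[2,3])/d[2]; cs.append((E[:3,3]+t*d)[:2])
cs=np.array(cs);print(cs.round(3),'mat',cs.mean(0)); a=(cs[0]+cs[1]-cs[2]-cs[3]);print(np.degrees(np.arctan2(a[1],a[0])))
where()
step(goal([.546,.012,.24],-23.3,0),24)
E
```

```text
grip 177 ((439.11114501953125, -18.913246154785156), (280.2843322753906, 62.725616455078125), 16.985553741455078) [0.54348726 0.01381485 0.11290381] [[ 0.52724918 -0.01859542  0.09723725]
 [ 0.56322662  0.04641629  0.11128751]]
bail [0.53787289 0.0114761 ] -57.133611536309175
[[ 0.713  0.031]
 [ 0.648 -0.121]
 [ 0.395 -0.017]
 [ 0.456  0.137]] mat [0.55336171 0.00749565]
-22.43177939239261
t 0.1 grip [0.1587 0.6041 0.2327] yaw,tilt,roll [ 7.528e+01  7.000e-02 -0.000e+00] op 0.092 F [-0.1  0.8  0.4] q [ 1.31  0.35  1.63 -0.    1.16 -0.  ]
total: shift mm [-474.5  525.    -6.8] rot deg [6.000e-02 5.000e-02 9.858e+01]
x24 rows: [0.01, 0.1111, -0.001, 0.0001, 0.0001, 0.1434] mm/row 33.5 deg/row 4.11
```

Request:
{"method": "move_arm", "body": {"plan": [[[0.01, 0.111, 0, 0, 0, 0.143], [0.01, 0.111, 0, 0, 0, 0.143], [0.01, 0.111, 0, 0, 0, 0.143], [0.01, 0.111, 0, 0, 0, 0.143], [0.01, 0.111, 0, 0, 0, 0.143]]], "claw": 1, "newtons": 60}}

```text
t: 0.6
eef_pos: [0.318, 0.553, 0.4018]
ee_rot: [0.889, 0.458, -0.002, 0.001]
contact_force: [-0.6, 0.9, 0.3]
opening: 0.0921
```

Request:
{"method": "move_arm", "body": {"plan": [[[0.01, 0.111, 0, 0, 0, 0.143], [0.01, 0.111, 0, 0, 0, 0.143], [0.01, 0.111, 0, 0, 0, 0.143], [0.01, 0.111, 0, 0, 0, 0.143], [0.01, 0.111, 0, 0, 0, 0.143]]]}}

```text
t: 1.1
eef_pos: [0.453, 0.4444, 0.3995]
ee_rot: [0.959, 0.285, -0.003, 0.002]
contact_force: [0.7, 0.2, -0.1]
opening: 0.0923
```

Request:
{"method": "move_arm", "body": {"plan": [[[0.01, 0.111, 0, 0, 0, 0.143], [0.01, 0.111, 0, 0, 0, 0.143], [0.01, 0.111, 0, 0, 0, 0.143], [0.01, 0.111, 0, 0, 0, 0.143], [0.01, 0.111, 0, 0, 0, 0.143]]]}}

```text
t: 1.6
eef_pos: [0.5392, 0.2939, 0.3978]
ee_rot: [0.995, 0.102, -0.004, 0.003]
contact_force: [0.3, -0.7, -0.1]
opening: 0.0914
```

```bash
python3 - <<'E'
from h import *
where()
step(goal([.545,.0125,.2],-23,0),10)
E
```

```text
t 1.6 grip [0.538  0.2926 0.2264] yaw,tilt,roll [11.75  0.47 -0.35] op 0.0914 F [ 0.3 -0.7 -0.1] q [ 0.5   0.35  1.66 -0.    1.15  0.29]
total: shift mm [-51.4 276.5  28.5] rot deg [ 0.48  0.35 34.75]
x10 rows: [0.0085, 0.0949, 0.0091, 0.0017, 0.0012, 0.1213] mm/row 28.7 deg/row 3.48
```

Tracking is good.

Request:
{"method": "move_arm", "body": {"plan": [[[0.008, 0.095, 0.009, 0.002, 0.001, 0.121], [0.008, 0.095, 0.009, 0.002, 0.001, 0.121], [0.008, 0.095, 0.009, 0.002, 0.001, 0.121], [0.008, 0.095, 0.009, 0.002, 0.001, 0.121], [0.008, 0.095, 0.009, 0.002, 0.001, 0.121]]]}}

```text
t: 2.1
eef_pos: [0.5635, 0.1464, 0.3831]
ee_rot: [0.998, -0.056, -0.003, 0.002]
contact_force: [0.9, -0.4, 0.0]
opening: 0.0921
```

Request:
{"method": "move_arm", "body": {"plan": [[[0.008, 0.095, 0.009, 0.002, 0.001, 0.121], [0.008, 0.095, 0.009, 0.002, 0.001, 0.121], [0.008, 0.095, 0.009, 0.002, 0.001, 0.121], [0.008, 0.09, 0.009, 0.002, 0.001, 0.12], [0.004, 0.05, 0.005, 0.001, 0.001, 0.06]]]}}

```text
t: 2.6
eef_pos: [0.5444, 0.0135, 0.3689]
ee_rot: [0.98, -0.197, -0.003, 0.001]
contact_force: [-0.0, 0.9, -0.2]
opening: 0.0921
```

```bash
python3 - <<'E'
from h import *
where()
step(goal([.545,.0125,.14],-23,0),4)
cap('top','top1');cap('side','side1')
im=cv2.imread('pics/top1.png')[155:285,245:365];cv2.imwrite('pics/z1.png',cv2.resize(im,None,fx=5,fy=4.6))
E
```

```text
t 2.6 grip [0.5435 0.0135 0.1975] yaw,tilt,roll [-22.76   0.28  -0.12] op 0.0921 F [-0.   0.9 -0.2] q [0.02 0.27 1.84 0.   1.04 0.42]
total: shift mm [ 1.2  0.6 57.5] rot deg [0.12 0.28 0.24]
x4 rows: [0.0009, 0.0005, 0.0479, 0.0011, 0.0024, 0.0021] mm/row 14.4 deg/row 0.10
```

View pics/side1.png

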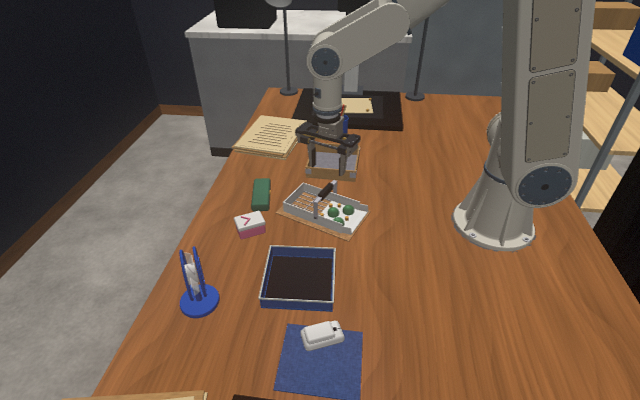

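The gripper is open above the bail, at about (330,150) with the grip at (328,190). I'll descend.

Request:
{"method": "move_arm", "body": {"plan": [[[0.001, 0, 0.06, 0.001, 0.002, 0.002], [0.001, 0, 0.06, 0.001, 0.002, 0.002], [0.001, 0.001, 0.06, 0.001, 0.002, 0.002], [0.001, 0, 0.06, 0, 0.002, 0], [0, 0, 0.06, 0, 0, 0]]]}}

```text
t: 3.2
eef_pos: [0.5482, 0.0174, 0.2795]
ee_rot: [0.981, -0.195, 0.003, -0.002]
contact_force: [-0.4, -0.2, -0.2]
opening: 0.0914
```

```bash
python3 - <<'E'
from h import *
where()
step(goal([.545,.0125,.094],-23,0),2)
E
```

```text
t 3.2 grip [0.5494 0.0178 0.1081] yaw,tilt,roll [-22.48  -0.33   0.27] op 0.0914 F [-0.4 -0.2 -0.2] q [0.03 0.39 1.91 0.   0.84 0.42]
total: shift mm [-1.1  5.8 14.1] rot deg [-0.27 -0.33  0.52]
x2 rows: [-0.0018, 0.0097, 0.0235, -0.0048, -0.0057, 0.0091] mm/row 7.6 deg/row 0.34
```

Request:
{"method": "move_arm", "body": {"plan": [[[-0.003, 0.01, 0.024, -0.005, -0.006, 0.009], [-0.002, 0.009, 0.022, -0.004, -0.005, 0.008], [0, 0, 0, 0, 0, 0]]]}}

```text
t: 3.5
eef_pos: [0.5443, 0.0148, 0.2634]
ee_rot: [0.98, -0.197, -0.002, 0.0]
contact_force: [-0.8, -0.0, 0.2]
opening: 0.0919
```

```bash
python3 - <<'E'
from h import *
where()
step(goal([.545,.0125,.094],-23,0),1)
c=cap('top','top2')
E
```

```text
t 3.5 grip [0.5437 0.0149 0.092 ] yaw,tilt,roll [-22.76   0.19  -0.05] op 0.0919 F [-0.8 -0.   0.2] q [0.02 0.41 1.92 0.   0.82 0.42]
total: shift mm [ 1.5  1.9 -2. ] rot deg [0.05 0.19 0.24]
x1 rows: [0.005, 0.0062, -0.0067, 0.0017, 0.0067, 0.0084] mm/row 3.1 deg/row 0.31
```

View pics/top2.png

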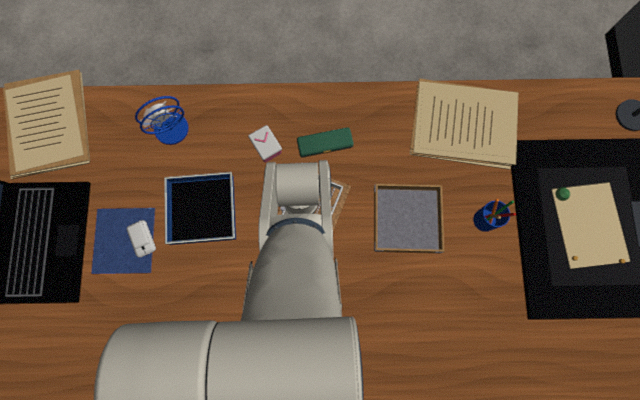

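The top view is now blocked by the arm, but the pose matches the measured grip to within 3 mm, so I'll close.

Request:
{"method": "move_arm", "body": {"plan": [[[0.005, 0.006, -0.006, 0.002, 0.006, 0.008], [0, 0, 0, 0, 0, 0], [0, 0, 0, 0, 0, 0], [0, 0, 0, 0, 0, 0], [0, 0, 0, 0, 0, 0]]], "claw": -1, "newtons": 60}}

```text
t: 4.05
eef_pos: [0.5466, 0.0124, 0.2687]
ee_rot: [0.98, -0.2, 0.003, -0.001]
contact_force: [-0.5, -1.0, 0.8]
opening: 0.0536
```

Request:
{"method": "move_arm", "body": {"plan": [[[0, 0, 0, 0, 0, 0], [0, 0, 0, 0, 0, 0], [0, 0, 0, 0, 0, 0]]]}}

```text
t: 4.35
eef_pos: [0.5466, 0.0124, 0.2688]
ee_rot: [0.98, -0.2, 0.003, -0.001]
contact_force: [0.4, 0.9, -0.5]
opening: 0.0302
```

```bash
python3 - <<'E'
from h import *
where()
T0=cur()
step(goal([.545,.0125,.25],-23,-4),15)
cap('side','side2')
im=cv2.imread('pics/side2.png')[130:280,250:400];cv2.imwrite('pics/z2.png',cv2.resize(im,None,fx=4,fy=4))
E
```

```text
t 4.35 grip [0.5476 0.0125 0.0974] yaw,tilt,roll [-23.02  -0.31   0.17] op 0.0302 F [ 0.4  0.9 -0.5] q [0.02 0.4  1.91 0.   0.82 0.42]
total: shift mm [-1.270e+01  1.000e-01 -1.522e+02] rot deg [-0.17  3.69 -0.02]
x15 rows: [-0.0018, 0.0001, -0.0339, -0.0004, 0.0086, -0.0001] mm/row 10.2 deg/row 0.25
```

View pics/z2.png

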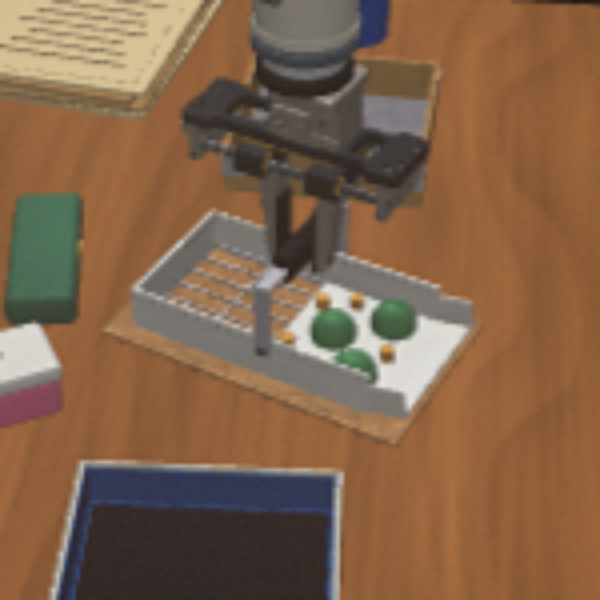

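The fingers straddle the black grip, centred, with 12 mm still to close.

Request:
{"method": "move_arm", "body": {"plan": [[[-0.004, 0, 0.005, 0, 0, 0], [0, 0, 0, 0, 0, 0], [0, 0, 0, 0, 0, 0], [0, 0, 0, 0, 0, 0], [0, 0, 0, 0, 0, 0]]]}}

```text
t: 4.9
eef_pos: [0.5455, 0.0129, 0.2674]
ee_rot: [0.98, -0.199, 0.003, -0.001]
contact_force: [0.4, -0.5, 1.6]
opening: 0.0174
```

```bash
python3 - <<'E'
from h import *
where()
step(goal([.545,.0125,.25],-23,-4),15)
E
```

```text
t 4.9 grip [0.5466 0.013  0.096 ] yaw,tilt,roll [-22.99  -0.32   0.16] op 0.0174 F [ 0.4 -0.5  1.6] q [0.02 0.4  1.92 0.   0.81 0.42]
total: shift mm [-1.150e+01  1.000e-01 -1.537e+02] rot deg [-0.16  3.68  0.  ]
x15 rows: [-0.0015, 0.0001, -0.0342, -0.0004, 0.0086, 0.0] mm/row 10.3 deg/row 0.25
```

Request:
{"method": "move_arm", "body": {"plan": [[[0, 0, -0.01, 0, 0, 0], [0, 0, -0.02, 0, 0, 0], [0, 0, -0.03, 0, 0, 0], [0, 0, -0.035, 0, 0.01, 0], [-0.002, 0, -0.035, 0, 0.01, 0]]]}}

```text
t: 5.4
eef_pos: [0.5429, 0.0131, 0.3061]
ee_rot: [0.98, -0.2, 0.005, 0.001]
contact_force: [0.2, 0.5, -4.7]
opening: 0.0172
```

```bash
python3 - <<'E'
from h import *
where()
step(goal([.545,.0125,.25],-23,-4),11)
cap('side','side3')
im=cv2.imread('pics/side3.png')[100:280,250:400];cv2.imwrite('pics/z3.png',cv2.resize(im,None,fx=3.3,fy=3.3))
E
```

```text
t 5.4 grip [0.5444 0.0125 0.1347] yaw,tilt,roll [-23.02  -0.55   0.  ] op 0.0172 F [ 0.2  0.5 -4.7] q [ 0.02  0.34  1.9  -0.01  0.89  0.43]
total: shift mm [  -8.6   -0.3 -115. ] rot deg [-0.    3.45 -0.02]
x11 rows: [-0.0017, -0.0001, -0.0349, -0.0, 0.0109, -0.0001] mm/row 10.5 deg/row 0.31
```

View pics/z3.png

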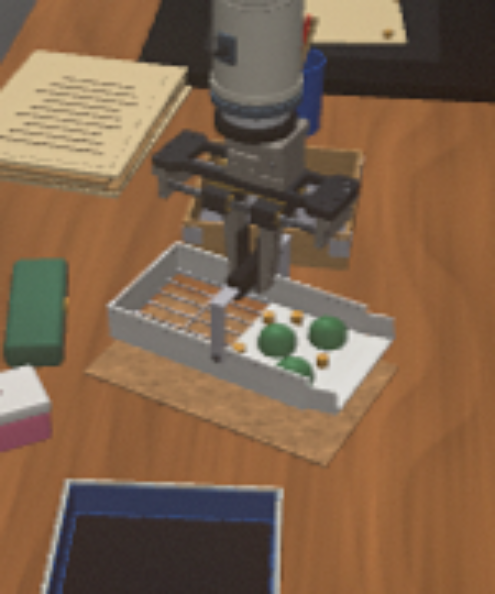

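The sieve is lifted level and its weights haven't moved.

Request:
{"method": "move_arm", "body": {"plan": [[[-0.002, 0, -0.035, 0, 0.012, 0], [-0.002, 0, -0.04, 0, 0.012, 0], [-0.002, 0, -0.04, 0, 0.012, 0], [-0.002, 0, -0.04, 0, 0.012, 0], [-0.002, 0, -0.04, 0, 0.012, 0]]]}}

```text
t: 5.95
eef_pos: [0.5383, 0.015, 0.3712]
ee_rot: [0.98, -0.2, 0.022, 0.004]
contact_force: [0.4, -0.1, -5.7]
opening: 0.0174
```

```bash
python3 - <<'E'
from h import *
where()
# tin: put slot centre over tin centre, tilt 0
Tg=goal([.583,.318,.13],2,-4,off=(.068,0,-.085)); print((Tg@G)[:3,3])
step(Tg,20)
E
```

```text
t 5.95 grip [0.5454 0.0122 0.2   ] yaw,tilt,roll [-23.03  -2.54   0.05] op 0.0174 F [ 0.4 -0.1 -5.7] q [ 0.03  0.25  1.87 -0.02  0.99  0.44]
[0.50928128 0.31542569 0.2100495 ]
total: shift mm [-154.5 -260.1  -16.4] rot deg [  1.37   1.43 -24.99]
x20 rows: [-0.0164, -0.0481, -0.0025, 0.0024, 0.0025, -0.0436] mm/row 15.3 deg/row 1.25
```

Request:
{"method": "move_arm", "body": {"plan": [[[-0.004, -0.012, -0.001, 0.001, 0.001, -0.011], [-0.008, -0.024, -0.001, 0.001, 0.001, -0.022], [-0.012, -0.036, -0.002, 0.002, 0.002, -0.033], [-0.016, -0.048, -0.0025, 0.0024, 0.0025, -0.044], [-0.016, -0.048, -0.0025, 0.0024, 0.0025, -0.044]]]}}

```text
t: 6.45
eef_pos: [0.5409, 0.0711, 0.3747]
ee_rot: [0.987, -0.16, 0.025, 0.003]
contact_force: [-0.1, -0.7, -4.7]
opening: 0.0173
```

Request:
{"method": "move_arm", "body": {"plan": [[[-0.016, -0.048, -0.0025, 0.0024, 0.0025, -0.044], [-0.016, -0.048, -0.0025, 0.0024, 0.0025, -0.044], [-0.016, -0.048, -0.0025, 0.0024, 0.0025, -0.044], [-0.016, -0.048, -0.0025, 0.0024, 0.0025, -0.044], [-0.016, -0.048, -0.0025, 0.0024, 0.0025, -0.044]]]}}

```text
t: 6.95
eef_pos: [0.5358, 0.1565, 0.3749]
ee_rot: [0.995, -0.098, 0.027, 0.002]
contact_force: [0.3, -0.1, -4.8]
opening: 0.0173
```

Request:
{"method": "move_arm", "body": {"plan": [[[-0.016, -0.048, -0.0025, 0.0024, 0.0025, -0.044], [-0.016, -0.048, -0.0025, 0.0024, 0.0025, -0.044], [-0.016, -0.048, -0.0025, 0.0024, 0.0025, -0.044], [-0.016, -0.048, -0.0025, 0.0024, 0.0025, -0.044], [-0.016, -0.048, -0.0025, 0.0024, 0.0025, -0.044]]]}}

```text
t: 7.45
eef_pos: [0.5198, 0.2413, 0.3748]
ee_rot: [0.999, -0.036, 0.028, 0.001]
contact_force: [0.2, 0.1, -5.4]
opening: 0.0175
```

```bash
python3 - <<'E'
from h import *
where()
step(goal([.583,.318,.13],2,-4,off=(.068,0,-.085)),6)
E
```

```text
t 7.45 grip [0.5294 0.2406 0.2037] yaw,tilt,roll [-4.13 -3.21  0.02] op 0.0175 F [ 0.2  0.1 -5.4] q [ 0.44  0.29  1.79 -0.03  1.01  0.53]
total: shift mm [-27.4 -71.9  -7.7] rot deg [ 0.37  0.79 -6.12]
x6 rows: [-0.0134, -0.0406, -0.0043, 0.0021, 0.0046, -0.0356] mm/row 12.9 deg/row 1.03
```

Request:
{"method": "move_arm", "body": {"plan": [[[-0.014, -0.043, -0.004, 0.002, 0.004, -0.038], [-0.014, -0.042, -0.004, 0.002, 0.004, -0.038], [-0.013, -0.04, -0.004, 0.002, 0.004, -0.035], [-0.012, -0.035, -0.003, 0.002, 0.004, -0.03], [-0.008, -0.025, -0.003, 0.001, 0.003, -0.022]]]}}

```text
t: 7.95
eef_pos: [0.5008, 0.3042, 0.3786]
ee_rot: [0.999, 0.01, 0.032, -0.0]
contact_force: [0.2, 0.0, -5.9]
opening: 0.0177
```

Request:
{"method": "move_arm", "body": {"plan": [[[-0.004, -0.012, -0.002, 0.001, 0.002, -0.01], [0, 0, 0, 0, 0, 0]]]}}

```text
t: 8.15
eef_pos: [0.499, 0.309, 0.3793]
ee_rot: [0.999, 0.013, 0.033, -0.0]
contact_force: [0.9, 0.5, -5.6]
opening: 0.0174
```

```bash
python3 - <<'E'
from h import *
where()
step(goal([.583,.318,.13],2,-4,off=(.068,0,-.085)),6)
cap('side','side4');cap('top','top4')
im=cv2.imread('pics/side4.png')[130:350,200:420];cv2.imwrite('pics/z4.png',cv2.resize(im,None,fx=2.7,fy=2.7))
E
```

```text
t 8.15 grip [0.5103 0.3092 0.2083] yaw,tilt,roll [ 1.53 -3.79 -0.02] op 0.0174 F [ 0.9  0.5 -5.6] q [ 0.56  0.31  1.76 -0.04  1.02  0.56]
total: shift mm [-1.4 -6.1 -1.8] rot deg [ 0.05  0.21 -0.47]
x6 rows: [-0.0008, -0.0034, -0.001, 0.0003, 0.0012, -0.0027] mm/row 1.1 deg/row 0.09
```

View pics/z4.png

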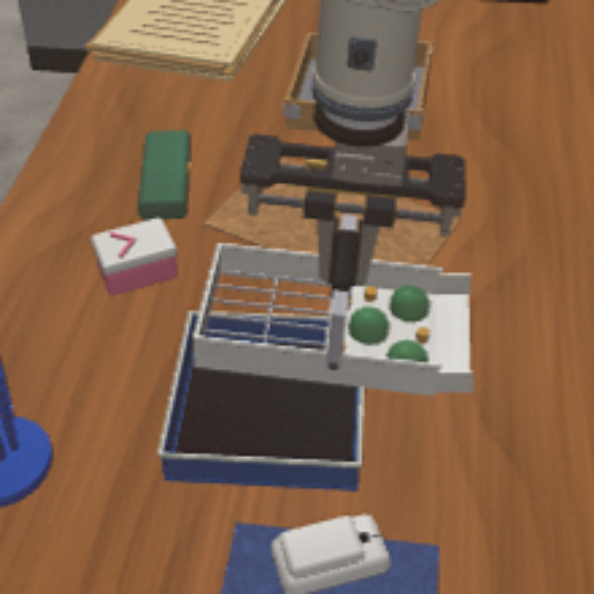

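View pics/top4.png

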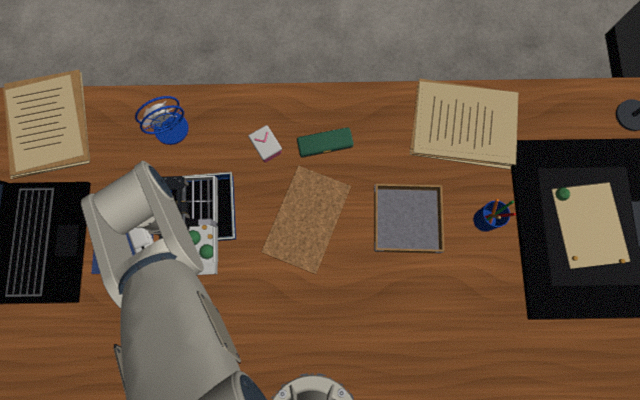

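Slots are over the tin; the sieve, grip at about (345,250) in the zoom, is level and still holds everything. I'll tilt the slotted end down while lowering.

```bash
python3 - <<'E'
from h import *
A=goal([.585,.318,.095],1.5,9,off=(.068,0,-.085));B=goal([.585,.318,.088],1.5,20,off=(.068,0,-.085))
step(A,9); step(B,8,A)
E
```

```text
total: shift mm [57.5 -7.4 24.2] rot deg [  0.03 -12.79  -0.02]
x9 rows: [0.0221, -0.0027, 0.0068, 0.0001, -0.0496, -0.0001] mm/row 7.0 deg/row 1.42
total: shift mm [51.3  0.  -1.4] rot deg [ -0. -11.   0.]
x8 rows: [0.0213, 0.0, -0.0024, 0.0, -0.048, 0.0] mm/row 6.4 deg/row 1.37
```

Request:
{"method": "move_arm", "body": {"plan": [[[0.011, -0.003, 0.003, 0, -0.025, 0], [0.022, -0.003, 0.007, 0, -0.05, 0], [0.022, -0.003, 0.007, 0, -0.05, 0], [0.022, -0.003, 0.007, 0, -0.05, 0], [0.022, -0.003, 0.007, 0, -0.05, 0]]]}}

```text
t: 8.75
eef_pos: [0.5318, 0.3125, 0.3702]
ee_rot: [1.0, 0.012, -0.027, 0.0]
contact_force: [-0.1, 0.3, -5.1]
opening: 0.0175
```

Request:
{"method": "move_arm", "body": {"plan": [[[0.022, -0.003, 0.007, 0, -0.05, 0], [0.022, -0.003, 0.007, 0, -0.05, 0], [0.022, -0.003, 0.007, 0, -0.05, 0], [0.022, -0.002, 0.007, 0, -0.05, 0], [0.011, 0, 0.003, 0, -0.025, 0]]]}}

```text
t: 9.25
eef_pos: [0.5643, 0.3168, 0.3558]
ee_rot: [0.996, 0.012, -0.089, 0.001]
contact_force: [0.3, -0.4, -6.0]
opening: 0.0174
```

```bash
python3 - <<'E'
from h import *
where()
B=goal([.585,.318,.088],1.5,18,off=(.068,0,-.085))
step(B,8)
E
```

```text
t 9.25 grip [0.5341 0.3161 0.1871] yaw,tilt,roll [ 1.35 10.17 -0.02] op 0.0174 F [ 0.3 -0.4 -6. ] q [0.49 0.48 1.57 0.08 1.26 0.43]
total: shift mm [35.2 -0.7 -3.4] rot deg [-0.02 -7.83 -0.15]
x8 rows: [0.0146, -0.0003, -0.0023, -0.0001, -0.0342, -0.0006] mm/row 4.4 deg/row 0.98
```

Request:
{"method": "move_arm", "body": {"plan": [[[0.015, 0, -0.002, 0, -0.035, 0], [0.015, 0, -0.002, 0, -0.035, 0], [0.015, 0, -0.002, 0, -0.035, 0], [0.015, 0, -0.002, 0, -0.035, 0], [0.015, 0, -0.002, 0, -0.035, 0]]]}}

```text
t: 9.75
eef_pos: [0.5887, 0.3175, 0.3539]
ee_rot: [0.991, 0.012, -0.135, 0.002]
contact_force: [0.2, 0.5, -6.1]
opening: 0.0174
```

Request:
{"method": "move_arm", "body": {"plan": [[[0.015, 0, -0.002, 0, -0.035, 0], [0.015, 0, -0.002, 0, -0.035, 0], [0, 0, 0, 0, 0, 0], [0, 0, 0, 0, 0, 0], [0, 0, 0, 0, 0, 0]]]}}

```text
t: 10.25
eef_pos: [0.5992, 0.3177, 0.3522]
ee_rot: [0.988, 0.012, -0.155, 0.002]
contact_force: [0.0, 0.1, -4.2]
opening: 0.0176
```

```bash
python3 - <<'E'
from h import *
where()
cap('side','side5');cap('top','top5')
im=cv2.imread('pics/side5.png')[130:350,200:420];cv2.imwrite('pics/z5.png',cv2.resize(im,None,fx=2.7,fy=2.7))
im=cv2.imread('pics/top5.png')[150:290,100:260];cv2.imwrite('pics/y5.png',cv2.resize(im,None,fx=3.7,fy=3.7))
E
```

```text
t 10.25 grip [0.5468 0.3164 0.189 ] yaw,tilt,roll [ 1.35e+00  1.78e+01 -1.00e-02] op 0.0176 F [ 0.   0.1 -4.2] q [0.45 0.56 1.45 0.13 1.42 0.39]
```

View pics/z5.png

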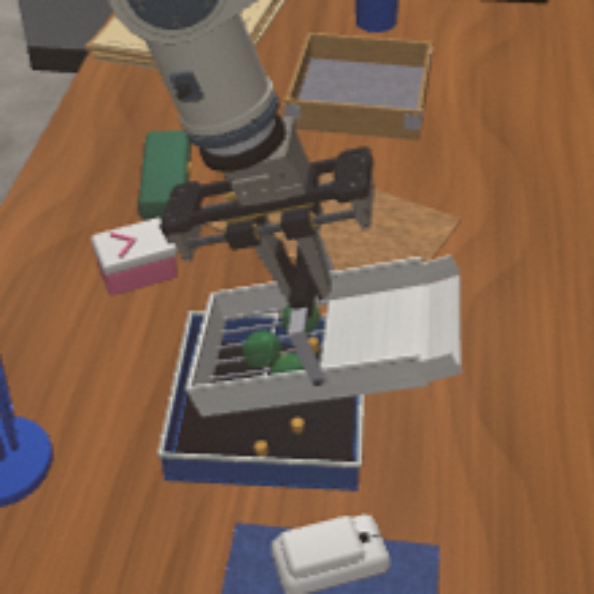

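View pics/y5.png

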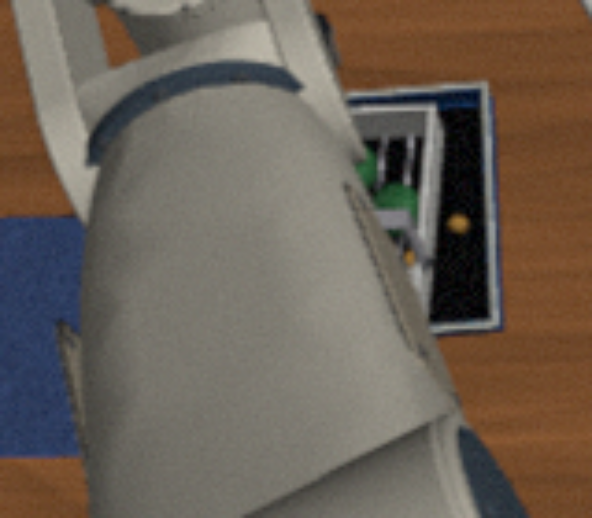

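At least three brass are in the tin: two at (297,424) and (261,447) in the side zoom, one at (458,223) in the top zoom. Two brass are still held up behind the glass, near (315,343) and (322,312). I'll tilt a bit more.

```bash
python3 - <<'E'
from h import *
step(goal([.583,.318,.09],1.5,25,off=(.068,0,-.085)),6)
E
```

```text
total: shift mm [29.5 -0.8 -8.2] rot deg [-0.04 -7.21 -0.13]
x6 rows: [0.0161, -0.0004, -0.0054, -0.0003, -0.042, -0.0008] mm/row 5.1 deg/row 1.20
```

Request:
{"method": "move_arm", "body": {"plan": [[[0.019, 0, -0.006, 0, -0.05, 0], [0.019, 0, -0.006, 0, -0.05, 0], [0.019, 0, -0.006, 0, -0.05, 0], [0.019, 0, -0.006, 0, -0.05, 0], [0.019, 0, -0.006, 0, -0.05, 0]]]}}

```text
t: 10.85
eef_pos: [0.6284, 0.3189, 0.3523]
ee_rot: [0.976, 0.012, -0.217, 0.002]
contact_force: [0.4, 0.1, -5.6]
opening: 0.0168
```

Request:
{"method": "move_arm", "body": {"plan": [[[0, 0, 0, 0, 0, 0], [0, 0, 0, 0, 0, 0], [0, 0, 0, 0, 0, 0]]]}}

```text
t: 11.15
eef_pos: [0.6285, 0.319, 0.3521]
ee_rot: [0.976, 0.012, -0.216, 0.002]
contact_force: [-0.3, -0.3, -4.9]
opening: 0.0178
```

```bash
cat >> h.py <<'E'
def look(k,a=(130,350,200,420),b=(150,290,100,260)):
    where()
    cap('side','side%s'%k);cap('top','top%s'%k)
    i=cv2.imread('pics/side%s.png'%k)[a[0]:a[1],a[2]:a[3]];j=cv2.imread('pics/top%s.png'%k)[b[0]:b[1],b[2]:b[3]]
    i=cv2.resize(i,(400,int(400*i.shape[0]/i.shape[1])));j=cv2.resize(j,(400,int(400*j.shape[0]/j.shape[1])))
    H=max(i.shape[0],j.shape[0]); o=np.zeros((H,800,3),np.uint8);o[:i.shape[0],:400]=i;o[:j.shape[0],400:]=j
    cv2.imwrite('pics/c%s.png'%k,o)
E
python3 -c "
from h import *
look('6',(200,310,240,380))"
```

```text
t 11.15 grip [0.5561 0.3172 0.1968] yaw,tilt,roll [ 1.46 25.    0.04] op 0.0178 F [-0.3 -0.3 -4.9] q [0.43 0.64 1.33 0.17 1.58 0.37]
```

View pics/c6.png

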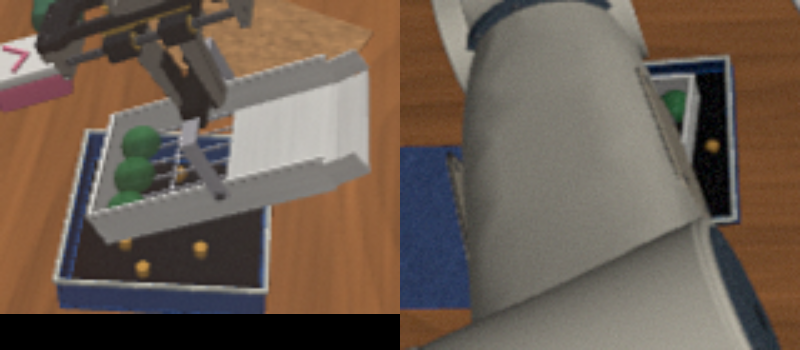

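```bash
python3 - <<'E'
from h import *
c=dict(np.load('pics/top6.npz'));s=dict(np.load('pics/side6.npz'))
Pt=pts(c);Ps=pts(s)
def brass(c):
    h=cv2.cvtColor(c['frame'],cv2.COLOR_RGB2HSV); return ((h[...,0]>12)&(h[...,0]<24)&(h[...,1]>150)&(h[...,2]>110)).astype(np.uint8)
for n,c,P,roi in(('top',c,Pt,(165,245,160,240)),('side',s,Ps,(200,310,255,345))):
    m=brass(c);k=np.zeros_like(m);k[roi[0]:roi[1],roi[2]:roi[3]]=1;m&=k
    N,l,st,ce=cv2.connectedComponentsWithStats(m)
    for i in range(1,N):
        if st[i,4]>4: print(n,ce[i].round(),st[i,4],np.median(P[l==i],0).round(3))
E
```

```text
top [200. 166.] 5 [0.717 0.328 0.001]
top [216. 167.] 36 [0.717 0.28  0.002]
top [232. 168.] 25 [0.713 0.236 0.   ]
top [237. 179.] 24 [0.678 0.215 0.001]
top [237. 195.] 7 [0.627 0.215 0.002]
top [238. 221.] 103 [0.551 0.212 0.   ]
top [224. 208.] 10 [0.588 0.247 0.016]
top [231. 242.] 8 [0.489 0.229 0.003]
side [273. 204.] 15 [ 0.731 -0.01   0.003]
side [272. 214.] 13 [0.725 0.042 0.002]
side [270. 226.] 33 [0.722 0.095 0.002]
side [272. 228.] 6 [0.709 0.108 0.002]
side [267. 245.] 180 [0.706 0.192 0.002]
side [268. 234.] 11 [0.715 0.138 0.002]
side [287. 236.] 13 [0.653 0.138 0.003]
side [259. 237.] 26 [0.744 0.152 0.001]
side [272. 236.] 10 [0.702 0.148 0.002]
side [262. 238.] 5 [0.73  0.16  0.001]
side [255. 243.] 6 [0.746 0.181 0.001]
side [316. 244.] 10 [0.558 0.164 0.001]
side [258. 268.] 39 [0.714 0.275 0.002]
side [261. 275.] 9 [0.698 0.307 0.001]
side [259. 281.] 5 [0.696 0.328 0.   ]
side [335. 283.] 7 [0.484 0.31  0.001]
side [257. 286.] 16 [0.698 0.347 0.002]
side [310. 286.] 10 [0.551 0.342 0.015]
side [335. 290.] 5 [0.482 0.333 0.002]
side [257. 300.] 47 [0.688 0.398 0.001]
side [290. 293.] 12 [0.602 0.372 0.016]
```

```bash
python3 - <<'E'
from h import *
s=dict(np.load('pics/side6.npz'));P=pts(s)
im=s['frame']
for v in range(258,265):
    print([(tuple(im[v,u]),tuple(P[v,u].round(3))) for u in (303,304)])
f=200/np.tan(np.radians(float(s['fovy']))/2);E=s['extrinsics']
q=np.linalg.inv(E)@np.array([.588,.247,.012,1]);print('top-brass projects to',q[0]/q[2]*f+s['cx'],q[1]/q[2]*f+s['cy'])
i=cv2.resize(im[225:300,255:345,::-1],None,fx=8.5,fy=7.5,interpolation=cv2.INTER_CUBIC);cv2.imwrite('pics/z6.png',i)
E
```

```text
[((np.uint8(132), np.uint8(100), np.uint8(54)), (np.float64(0.584), np.float64(0.245), np.float64(0.02))), ((np.uint8(64), np.uint8(54), np.uint8(39)), (np.float64(0.584), np.float64(0.232), np.float64(0.007)))]
[((np.uint8(183), np.uint8(156), np.uint8(121)), (np.float64(0.584), np.float64(0.246), np.float64(0.017))), ((np.uint8(143), np.uint8(126), np.uint8(108)), (np.float64(0.568), np.float64(0.318), np.float64(0.095)))]
[((np.uint8(134), np.uint8(119), np.uint8(103)), (np.float64(0.571), np.float64(0.319), np.float64(0.092))), ((np.uint8(112), np.uint8(94), np.uint8(73)), (np.float64(0.441), np.float64(1.026), np.float64(0.864)))]
[((np.uint8(123), np.uint8(95), np.uint8(59)), (np.float64(0.583), np.float64(0.256), np.float64(0.019))), ((np.uint8(102), np.uint8(79), np.uint8(49)), (np.float64(0.58), np.float64(0.253), np.float64(0.016)))]
[((np.uint8(107), np.uint8(80), np.uint8(46)), (np.float64(0.583), np.float64(0.256), np.float64(0.015))), ((np.uint8(81), np.uint8(63), np.uint8(44)), (np.float64(0.581), np.float64(0.252), np.float64(0.011)))]
[((np.uint8(79), np.uint8(64), np.uint8(49)), (np.float64(0.583), np.float64(0.254), np.float64(0.009))), ((np.uint8(50), np.uint8(42), np.uint8(41)), (np.float64(0.58), np.float64(0.254), np.float64(0.009)))]
[((np.uint8(46), np.uint8(40), np.uint8(36)), (np.float64(0.583), np.float64(0.257), np.float64(0.007))), ((np.uint8(69), np.uint8(65), np.uint8(67)), (np.float64(0.58), np.float64(0.258), np.float64(0.01)))]
top-brass projects to 301.762593967337 260.29548090614526
```

View pics/z6.png

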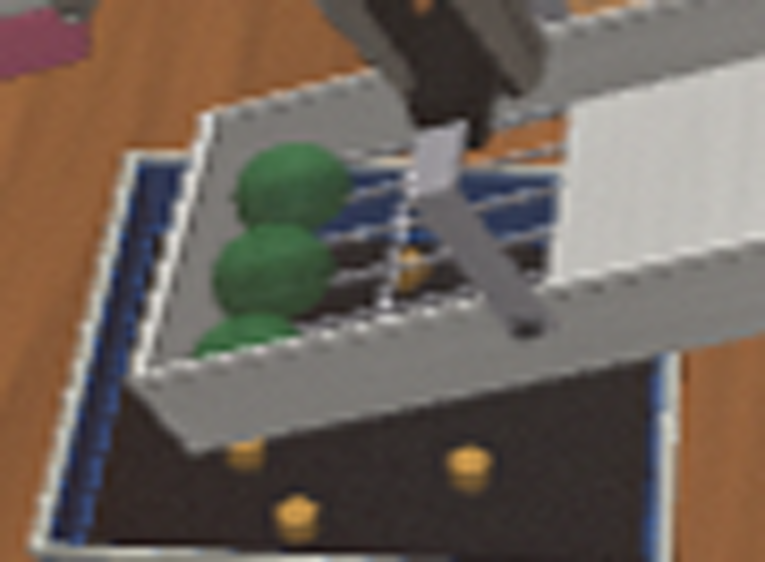

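Four brass are confirmed in the tin; the fifth is hidden. I'll lift the sieve at constant tilt to see underneath.

Request:
{"method": "move_arm", "body": {"plan": [[[-0.01, 0, -0.02, 0, 0, 0], [-0.018, 0, -0.038, 0, 0, 0], [-0.018, 0, -0.038, 0, 0, 0], [-0.018, 0, -0.038, 0, 0, 0], [-0.01, 0, -0.02, 0, 0, 0]]]}}

```text
t: 11.75
eef_pos: [0.6272, 0.3191, 0.4086]
ee_rot: [0.976, 0.013, -0.216, 0.002]
contact_force: [0.7, 0.0, -5.0]
opening: 0.0174
```

```bash
python3 -c "
from h import *
look('7',(190,310,240,360))"
```

```text
t 11.75 grip [0.5549 0.3173 0.2532] yaw,tilt,roll [ 1.49 24.96  0.05] op 0.0174 F [ 0.7  0.  -5. ] q [0.43 0.59 1.29 0.17 1.67 0.38]
```

View pics/c7.png

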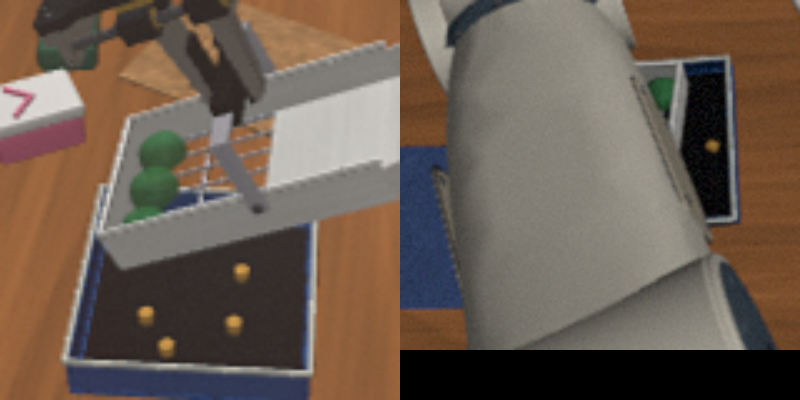

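```bash
python3 - <<'E'
from h import *
s=dict(np.load('pics/side7.npz'));P=pts(s);c=dict(np.load('pics/top7.npz'))
for a,b in((242,272),(147,316),(167,347),(233,324)): 
    u=int(240+a*.3);v=int(190+b*.3); print(u,v,P[v-1:v+2,u-1:u+2].reshape(-1,3).mean(0).round(3))
Pt=pts(c);print(Pt[207:210,223:226].reshape(-1,3).mean(0).round(3))
E
```

```text
312 271 [0.552 0.288 0.017]
284 284 [0.622 0.344 0.017]
290 294 [0.6   0.375 0.016]
309 287 [0.553 0.344 0.015]
[0.587 0.249 0.018]
```

All five brass weights lie at distinct positions in the tin, and the three glass domes rest against the sieve's end wall. Next I'll level the sieve and carry it to the box.

```bash
python3 - <<'E'
from h import *
A=goal([.53,.3,.24],1,2); step(A,9)
lip=(-.127,0,-.08)
B=goal([.59,-.296,.15],-20,-2,off=lip);print((B@G)[:3,3])
step(B,30,A)
X=A.copy()
D=np.real(fmp(np.linalg.inv(A)@B,1/6))
for i in range(6): X=X@D; print((X@G)[:3,3].round(3))
E
```

```text
total: shift mm [-84.5  16.7  36. ] rot deg [ 0.05 22.92  0.48]
x9 rows: [-0.0333, 0.0063, 0.0076, 0.0002, 0.0889, 0.0019] mm/row 10.4 deg/row 2.55
[ 0.70664468 -0.33845519  0.2343835 ]
total: shift mm [1.540e+02 6.393e+02 2.000e-01] rot deg [ 0.    3.96 21.  ]
x30 rows: [0.0295, 0.0673, 0.0007, 0.0, 0.0046, 0.0244] mm/row 22.0 deg/row 0.71
[0.575 0.199 0.238]
[0.615 0.095 0.236]
[ 0.648 -0.011  0.235]
[ 0.674 -0.119  0.234]
[ 0.694 -0.228  0.234]
[ 0.707 -0.338  0.234]
```

Request:
{"method": "move_arm", "body": {"plan": [[[-0.017, 0.003, 0.004, 0, 0.045, 0.001], [-0.033, 0.006, 0.008, 0, 0.089, 0.002], [-0.033, 0.006, 0.008, 0, 0.089, 0.002], [-0.033, 0.006, 0.008, 0, 0.089, 0.002], [-0.033, 0.006, 0.008, 0, 0.089, 0.002]]]}}

```text
t: 12.35
eef_pos: [0.5796, 0.3088, 0.4103]
ee_rot: [0.993, 0.01, -0.114, 0.002]
contact_force: [-0.9, 0.1, -4.9]
opening: 0.0179
```

Request:
{"method": "move_arm", "body": {"plan": [[[-0.033, 0.006, 0.008, 0, 0.089, 0.002], [-0.033, 0.006, 0.008, 0, 0.089, 0.002], [-0.033, 0.006, 0.008, 0, 0.089, 0.002], [-0.033, 0.006, 0.008, 0, 0.089, 0.002], [-0.017, 0.003, 0.004, 0, 0.045, 0.001]]]}}

```text
t: 12.85
eef_pos: [0.5278, 0.2979, 0.4034]
ee_rot: [1.0, 0.008, -0.011, 0.003]
contact_force: [-0.2, -0.3, -4.9]
opening: 0.0176
```

```bash
python3 - <<'E'
from h import *
where()
step(goal([.59,-.296,.15],-20,-1,off=(-.127,0,-.08)),30)
E
```

```text
t 12.85 grip [0.5239 0.297  0.232 ] yaw,tilt,roll [ 0.97  1.28 -0.28] op 0.0176 F [-0.2 -0.3 -4.9] q [0.51 0.33 1.67 0.01 1.16 0.49]
total: shift mm [166.6 638.7  -0.8] rot deg [ 0.33  2.21 20.98]
x30 rows: [0.0309, 0.067, 0.0001, 0.0004, 0.0026, 0.0244] mm/row 22.1 deg/row 0.70
```

Request:
{"method": "move_arm", "body": {"plan": [[[0.009, 0.02, 0, 0, 0.001, 0.007], [0.018, 0.04, 0, 0, 0.002, 0.014], [0.028, 0.06, 0, 0, 0.002, 0.022], [0.031, 0.067, 0, 0, 0.003, 0.024], [0.031, 0.067, 0, 0, 0.003, 0.024]]]}}

```text
t: 13.35
eef_pos: [0.5623, 0.218, 0.4017]
ee_rot: [1.0, -0.014, -0.011, 0.003]
contact_force: [0.3, -0.2, -5.6]
opening: 0.0174
```

Request:
{"method": "move_arm", "body": {"plan": [[[0.031, 0.067, 0, 0, 0.003, 0.024], [0.031, 0.067, 0, 0, 0.003, 0.024], [0.031, 0.067, 0, 0, 0.003, 0.024], [0.031, 0.067, 0, 0, 0.003, 0.024], [0.031, 0.067, 0, 0, 0.003, 0.024]]]}}

```text
t: 13.85
eef_pos: [0.6072, 0.1049, 0.4002]
ee_rot: [0.999, -0.047, -0.009, 0.005]
contact_force: [0.8, -1.1, -5.5]
opening: 0.0172
```

Request:
{"method": "move_arm", "body": {"plan": [[[0.031, 0.067, 0, 0, 0.003, 0.024], [0.031, 0.067, 0, 0, 0.003, 0.024], [0.031, 0.067, 0, 0, 0.003, 0.024], [0.031, 0.067, 0, 0, 0.003, 0.024], [0.031, 0.067, 0, 0, 0.003, 0.024]]]}}

```text
t: 14.35
eef_pos: [0.6437, -0.0118, 0.3988]
ee_rot: [0.997, -0.081, -0.007, 0.005]
contact_force: [0.1, 0.1, -5.1]
opening: 0.0176
```

Request:
{"method": "move_arm", "body": {"plan": [[[0.031, 0.067, 0, 0, 0.003, 0.024], [0.031, 0.067, 0, 0, 0.003, 0.024], [0.031, 0.067, 0, 0, 0.003, 0.024], [0.031, 0.067, 0, 0, 0.003, 0.024], [0.031, 0.067, 0, 0, 0.003, 0.024]]]}}

```text
t: 14.85
eef_pos: [0.6713, -0.1312, 0.3971]
ee_rot: [0.993, -0.115, -0.006, 0.006]
contact_force: [0.4, 0.0, -4.5]
opening: 0.0179
```

```bash
python3 - <<'E'
from h import *
where()
step(goal([.59,-.296,.15],-20,-2,off=(-.127,0,-.08)),12)
E
```

```text
t 14.85 grip [ 0.6689 -0.1329  0.2257] yaw,tilt,roll [-13.18   0.65  -0.76] op 0.0179 F [ 0.4  0.  -4.5] q [-0.19  0.45  1.5  -0.01  1.2   0.04]
total: shift mm [ 75.7 193.2  -6.9] rot deg [0.67 2.6  6.84]
x12 rows: [0.024, 0.0524, -0.0017, 0.002, 0.0076, 0.0199] mm/row 17.3 deg/row 0.61
```

Request:
{"method": "move_arm", "body": {"plan": [[[0.03, 0.065, -0.002, 0.002, 0.009, 0.025], [0.03, 0.065, -0.002, 0.002, 0.009, 0.025], [0.03, 0.065, -0.002, 0.002, 0.009, 0.025], [0.03, 0.065, -0.002, 0.002, 0.009, 0.025], [0.03, 0.065, -0.002, 0.002, 0.009, 0.025]]]}}

```text
t: 15.35
eef_pos: [0.6891, -0.2491, 0.398]
ee_rot: [0.989, -0.15, 0.002, 0.005]
contact_force: [0.4, 0.3, -5.3]
opening: 0.0176
```

Request:
{"method": "move_arm", "body": {"plan": [[[0.03, 0.065, -0.002, 0.002, 0.009, 0.025], [0.03, 0.065, -0.002, 0.002, 0.009, 0.025], [0.024, 0.05, -0.002, 0.002, 0.008, 0.02], [0.018, 0.035, -0.001, 0.001, 0.006, 0.014], [0.008, 0.018, 0, 0, 0.003, 0.007]]]}}

```text
t: 15.85
eef_pos: [0.6982, -0.3361, 0.3998]
ee_rot: [0.984, -0.176, 0.011, 0.004]
contact_force: [0.6, 0.2, -5.1]
opening: 0.018
```

```bash
python3 - <<'E'
from h import *
step(goal([.59,-.296,.15],-20,-2,off=(-.127,0,-.08)),5)
lip=(-.127,0,-.08)
A=goal([.583,-.294,.075],-20,-16,off=lip); step(A,14)
look('8',(60,230,250,420),(140,290,340,500))
E
```

```text
total: shift mm [ 2.9 -0.7 -5.9] rot deg [ 0.25  0.7  -0.23]
x5 rows: [0.002, -0.0005, -0.0039, 0.0017, 0.0049, -0.0016] mm/row 1.3 deg/row 0.16
total: shift mm [-70.9  -0.1  46.5] rot deg [ 0.27 14.7  -0.2 ]
x14 rows: [-0.0181, -0.0, 0.009, 0.0007, 0.0366, -0.0005] mm/row 6.1 deg/row 1.05
t 15.85 grip [ 0.7016 -0.3382  0.2284] yaw,tilt,roll [-20.23  -1.3   -0.24] op 0.018 F [ 0.6  0.2 -5.1] q [-0.45  0.59  1.28 -0.    1.26 -0.1 ]
```

View pics/c8.png

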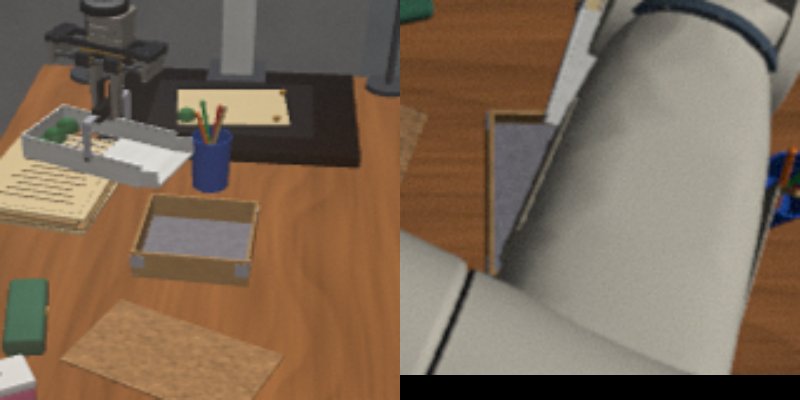

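The sieve is in place, with two domes visible at the slotted end around (65,128) and the lip towards the box. I'll lower it while tilting the lip down.

Request:
{"method": "move_arm", "body": {"plan": [[[-0.009, 0, 0.005, 0.001, 0.018, 0], [-0.018, 0, 0.009, 0.001, 0.037, 0], [-0.018, 0, 0.009, 0.001, 0.037, 0], [-0.018, 0, 0.009, 0.001, 0.037, 0], [-0.018, 0, 0.009, 0.001, 0.037, 0]]]}}

```text
t: 16.45
eef_pos: [0.6756, -0.322, 0.3855]
ee_rot: [0.983, -0.173, 0.053, 0.009]
contact_force: [-0.3, -0.4, -4.9]
opening: 0.0175
```

Request:
{"method": "move_arm", "body": {"plan": [[[-0.018, 0, 0.009, 0.001, 0.037, 0], [-0.018, 0, 0.009, 0.001, 0.037, 0], [-0.018, 0, 0.009, 0.001, 0.037, 0], [-0.018, 0, 0.009, 0.001, 0.037, 0], [-0.018, 0, 0.009, 0.001, 0.037, 0]]]}}

```text
t: 16.95
eef_pos: [0.6503, -0.3062, 0.3677]
ee_rot: [0.98, -0.169, 0.1, 0.015]
contact_force: [-0.1, 0.3, -4.8]
opening: 0.0177
```

```bash
python3 - <<'E'
from h import *
where()
step(goal([.582,-.294,.068],-20,-17,off=(-.127,0,-.08)),8)
E
```

```text
t 16.95 grip [ 0.6832 -0.317   0.1999] yaw,tilt,roll [-19.56 -11.63   0.27] op 0.0177 F [-0.1  0.3 -4.8] q [-0.45  0.48  1.53  0.03  0.93 -0.12]
total: shift mm [-24.6  11.8  17.6] rot deg [-0.38  5.37  0.42]
x8 rows: [-0.0105, 0.0049, 0.0069, -0.0016, 0.0234, 0.0018] mm/row 4.1 deg/row 0.68
```

Request:
{"method": "move_arm", "body": {"plan": [[[-0.01, 0.005, 0.007, -0.002, 0.023, 0.002], [-0.01, 0.005, 0.007, -0.002, 0.023, 0.002], [-0.01, 0.005, 0.007, -0.002, 0.023, 0.002], [-0.01, 0.005, 0.007, -0.002, 0.023, 0.002], [-0.01, 0.005, 0.007, -0.002, 0.023, 0.002]]]}}

```text
t: 17.45
eef_pos: [0.6349, -0.3062, 0.3536]
ee_rot: [0.977, -0.17, 0.129, 0.022]
contact_force: [0.3, -0.3, -5.0]
opening: 0.0177
```

Request:
{"method": "move_arm", "body": {"plan": [[[-0.01, 0.005, 0.007, -0.002, 0.023, 0.002], [-0.01, 0.005, 0.007, -0.002, 0.023, 0.002], [-0.01, 0.005, 0.007, -0.002, 0.023, 0.002], [0, 0, 0, 0, 0, 0], [0, 0, 0, 0, 0, 0]]]}}

```text
t: 17.95
eef_pos: [0.6255, -0.3087, 0.3436]
ee_rot: [0.974, -0.171, 0.147, 0.026]
contact_force: [0.2, -0.2, -6.0]
opening: 0.0174
```

```bash
python3 - <<'E'
from h import *
look('9',(90,210,280,400),(140,290,340,500))
step(goal([.582,-.294,.062],-20,-22,off=(-.127,0,-.08)),8)
E
```

```text
t 17.95 grip [ 0.6731 -0.3262  0.1799] yaw,tilt,roll [-19.95 -17.21  -0.06] op 0.0174 F [ 0.2 -0.2 -6. ] q [-0.47  0.46  1.64  0.05  0.75 -0.15]
total: shift mm [-21.7   1.1  -5.7] rot deg [0.04 4.8  0.06]
x8 rows: [-0.009, 0.0005, -0.0027, 0.0002, 0.0209, 0.0003] mm/row 2.8 deg/row 0.60
```

View pics/c9.png

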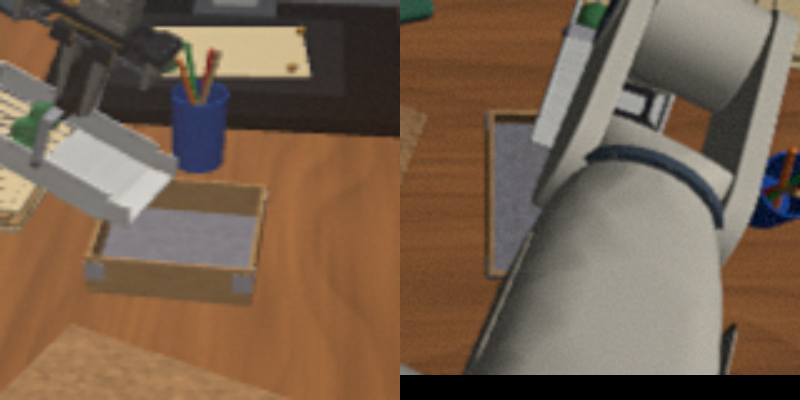

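The lip, at (150,200) in the left view, is over the box and the domes are starting to creep at (38,125). I'll continue slowly.

Request:
{"method": "move_arm", "body": {"plan": [[[-0.009, 0, -0.003, 0, 0.021, 0], [-0.009, 0, -0.003, 0, 0.021, 0], [-0.009, 0, -0.003, 0, 0.021, 0], [-0.009, 0, -0.003, 0, 0.021, 0], [0, 0, 0, 0, 0, 0]]]}}

```text
t: 18.55
eef_pos: [0.6144, -0.3043, 0.3443]
ee_rot: [0.97, -0.17, 0.17, 0.03]
contact_force: [-0.0, -0.1, -4.7]
opening: 0.0178
```

Request:
{"method": "move_arm", "body": {"plan": [[[0, 0, 0, 0, 0, 0], [0, 0, 0, 0, 0, 0], [0, 0, 0, 0, 0, 0]]]}}

```text
t: 18.85
eef_pos: [0.6146, -0.3045, 0.3451]
ee_rot: [0.97, -0.17, 0.171, 0.031]
contact_force: [0.9, 0.1, -3.8]
opening: 0.0177
```

```bash
python3 - <<'E'
from h import *
look('10',(90,210,280,400),(140,290,340,500))
step(goal([.582,-.294,.060],-20,-24,off=(-.127,0,-.08)),8)
E
```

```text
t 18.85 grip [ 0.6696 -0.3246  0.184 ] yaw,tilt,roll [-19.91 -19.98  -0.08] op 0.0177 F [ 0.9  0.1 -3.8] q [-0.47  0.43  1.69  0.07  0.68 -0.17]
total: shift mm [-20.5   1.3  -3.4] rot deg [0.05 4.02 0.08]
x8 rows: [-0.0085, 0.0005, -0.0017, 0.0002, 0.0175, 0.0004] mm/row 2.6 deg/row 0.50
```

View pics/c10.png

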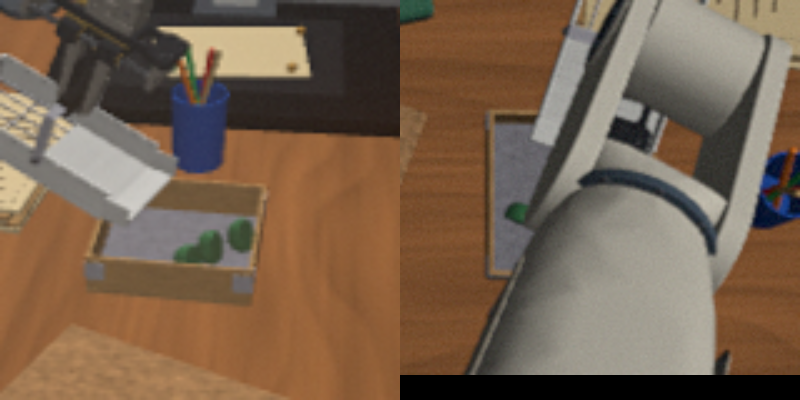

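All three domes are in the box, at (185,252), (208,245) and (240,235), and the sieve is empty. Now to lift, level and return it.

```bash
python3 - <<'E'
from h import *
A=goal([.66,-.31,.25],-20,-0.3); step(A,8)
B=goal([.5466,.013,.2],-22.9,-.3); step(B,16,A)
E
```

```text
total: shift mm [ 67.1 -10.2 -56.8] rot deg [  0.06 -19.68   0.07]
x8 rows: [0.0242, -0.0043, -0.0277, 0.0003, -0.0859, 0.0003] mm/row 11.1 deg/row 2.46
total: shift mm [-217.3 -264.8   48.9] rot deg [-0.02  0.    2.9 ]
x16 rows: [-0.0466, -0.0541, 0.0102, -0.0, 0.0, 0.0063] mm/row 21.6 deg/row 0.18
```

Request:
{"method": "move_arm", "body": {"plan": [[[0.01, 0, -0.03, 0, -0.02, 0], [0.024, -0.004, -0.028, 0, -0.086, 0], [0.024, -0.004, -0.028, 0, -0.086, 0], [0.024, -0.004, -0.028, 0, -0.086, 0], [0.024, -0.004, -0.028, 0, -0.086, 0]]]}}

```text
t: 19.45
eef_pos: [0.6332, -0.3062, 0.3979]
ee_rot: [0.982, -0.173, 0.077, 0.014]
contact_force: [0.6, 0.5, -3.7]
opening: 0.0175
```

Request:
{"method": "move_arm", "body": {"plan": [[[0.024, -0.004, -0.028, 0, -0.086, 0], [0.024, -0.004, -0.028, 0, -0.086, 0], [0.024, -0.004, -0.028, 0, -0.086, 0], [0.024, -0.004, -0.028, 0, -0.086, 0], [0.01, -0.002, -0.01, 0, -0.04, 0]]]}}

```text
t: 19.95
eef_pos: [0.6643, -0.3114, 0.4452]
ee_rot: [0.985, -0.174, -0.018, -0.002]
contact_force: [-0.2, -0.5, -3.6]
opening: 0.0176
```

```bash
python3 - <<'E'
from h import *
look('11',(90,210,270,400),(140,290,340,500))
step(goal([.5466,.013,.2],-22.9,-.3),16)
E
```

```text
t 19.95 grip [ 0.6583 -0.3098  0.2739] yaw,tilt,roll [-20.06   2.09  -0.18] op 0.0176 F [-0.2 -0.5 -3.6] q [-0.44  0.5   1.31 -0.01  1.36 -0.09]
total: shift mm [-219.9 -264.7   80.2] rot deg [0.21 2.32 2.85]
x16 rows: [-0.0474, -0.054, 0.0159, 0.0005, 0.0051, 0.0062] mm/row 22.1 deg/row 0.23
```

View pics/c11.png

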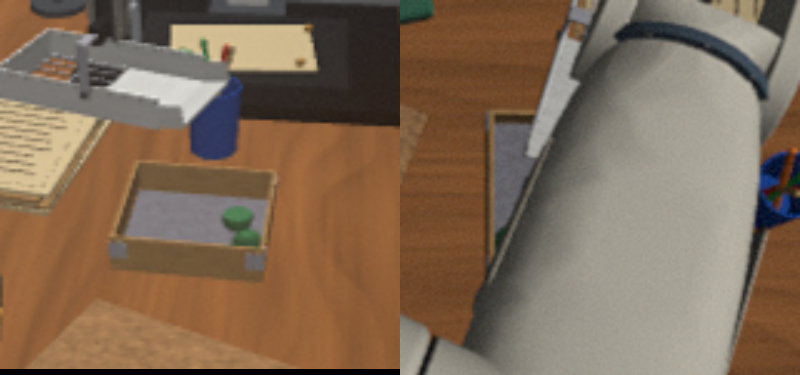

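Request:
{"method": "move_arm", "body": {"plan": [[[-0.024, -0.027, 0.008, 0, 0.003, 0.003], [-0.047, -0.054, 0.016, 0.001, 0.005, 0.006], [-0.047, -0.054, 0.016, 0.001, 0.005, 0.006], [-0.047, -0.054, 0.016, 0, 0.005, 0.006], [-0.047, -0.054, 0.016, 0, 0.005, 0.006]]]}}

```text
t: 20.55
eef_pos: [0.6262, -0.2178, 0.4234]
ee_rot: [0.983, -0.183, -0.01, -0.001]
contact_force: [0.2, -0.9, -3.7]
opening: 0.0178
```

Request:
{"method": "move_arm", "body": {"plan": [[[-0.047, -0.054, 0.016, 0.001, 0.005, 0.006], [-0.047, -0.054, 0.016, 0.001, 0.005, 0.006], [-0.047, -0.054, 0.016, 0.001, 0.005, 0.006], [-0.047, -0.054, 0.016, 0, 0.005, 0.006], [-0.047, -0.054, 0.016, 0, 0.005, 0.006]]]}}

```text
t: 21.05
eef_pos: [0.5832, -0.1092, 0.3988]
ee_rot: [0.982, -0.191, -0.002, -0.001]
contact_force: [0.5, -0.3, -3.7]
opening: 0.0175
```

Request:
{"method": "move_arm", "body": {"plan": [[[-0.047, -0.054, 0.016, 0.001, 0.005, 0.006], [-0.047, -0.054, 0.016, 0.001, 0.005, 0.006], [-0.047, -0.054, 0.016, 0.001, 0.005, 0.006], [-0.04, -0.045, 0.013, 0, 0.005, 0.006], [-0.02, -0.02, 0.007, 0, 0.003, 0.003]]]}}

```text
t: 21.55
eef_pos: [0.5457, -0.0163, 0.3771]
ee_rot: [0.98, -0.198, 0.004, -0.001]
contact_force: [-1.2, -0.3, -3.7]
opening: 0.0174
```

```bash
python3 - <<'E'
from h import *
look('12',(110,260,240,390),(140,290,240,400))
step(goal([.5466,.013,.125],-22.9,-.3),8)
E
```

```text
t 21.55 grip [ 0.5472 -0.0162  0.2058] yaw,tilt,roll [-22.82  -0.45   0.22] op 0.0174 F [-1.2 -0.3 -3.7] q [-0.03  0.26  1.83  0.    1.04  0.36]
total: shift mm [-12.7 -27.4  80.9] rot deg [-0.2  -0.15  0.12]
x8 rows: [-0.0053, -0.0115, 0.0337, -0.0009, -0.0006, 0.0005] mm/row 10.8 deg/row 0.03
```

View pics/c12.png

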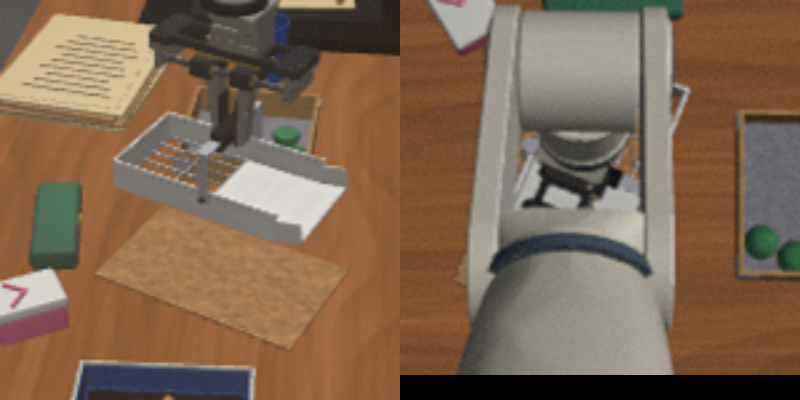

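The sieve is empty and over the mat, still level in the jaws. Descending.

Request:
{"method": "move_arm", "body": {"plan": [[[-0.005, -0.012, 0.034, -0.001, -0.001, 0], [-0.005, -0.012, 0.034, -0.001, -0.001, 0], [-0.005, -0.012, 0.034, -0.001, 0, 0], [-0.005, -0.012, 0.034, 0, 0, 0], [-0.005, -0.012, 0.034, 0, 0, 0]]]}}

```text
t: 22.15
eef_pos: [0.5478, 0.0017, 0.3234]
ee_rot: [0.98, -0.199, 0.005, -0.0]
contact_force: [-0.7, -0.1, -3.8]
opening: 0.0176
```

Request:
{"method": "move_arm", "body": {"plan": [[[-0.005, -0.012, 0.034, 0, 0, 0], [-0.005, -0.012, 0.034, 0, 0, 0], [-0.003, -0.01, 0.03, 0, 0, 0], [0, 0, 0, 0, 0, 0]]]}}

```text
t: 22.55
eef_pos: [0.548, 0.0139, 0.2887]
ee_rot: [0.98, -0.198, 0.003, 0.0]
contact_force: [0.5, -0.5, -2.8]
opening: 0.0177
```

```bash
python3 - <<'E'
from h import *
look('13',(110,260,240,390),(140,290,240,400))
step(goal([.5466,.013,.098],-22.9,-.3),4)
P=pts(dict(np.load('pics/side13.npz')))
c=dict(np.load('pics/side13.npz'));im=c['frame'].astype(int)
# blank floor: bright pixels
m=np.zeros(P.shape[:2],bool);m[150:260,300:390]=True
m&=(im.min(-1)>185)&(P[...,2]<.06)
q=P[m];A=np.c_[q[:,:2]-[.545,.0125],np.ones(len(q))];k=np.linalg.lstsq(A,q[:,2],rcond=None)[0];r=q[:,2]-A@k;g=abs(r)<.004;k=np.linalg.lstsq(A[g],q[g,2],rcond=None)[0];print(len(q),g.sum(),k,q.mean(0))
E
```

```text
t 22.55 grip [0.5491 0.0136 0.1173] yaw,tilt,roll [-22.9   -0.39   0.06] op 0.0177 F [ 0.5 -0.5 -2.8] q [ 0.02  0.38  1.9  -0.    0.86  0.42]
total: shift mm [-2.5  1.3 20.6] rot deg [-0.09 -0.18 -0.  ]
x4 rows: [-0.0021, 0.0011, 0.0172, -0.0008, -0.0016, -0.0] mm/row 5.2 deg/row 0.05
687 657 [-0.01498517  0.01159056  0.03165959] [0.48625038 0.02368496 0.03269471]
```

View pics/c13.png

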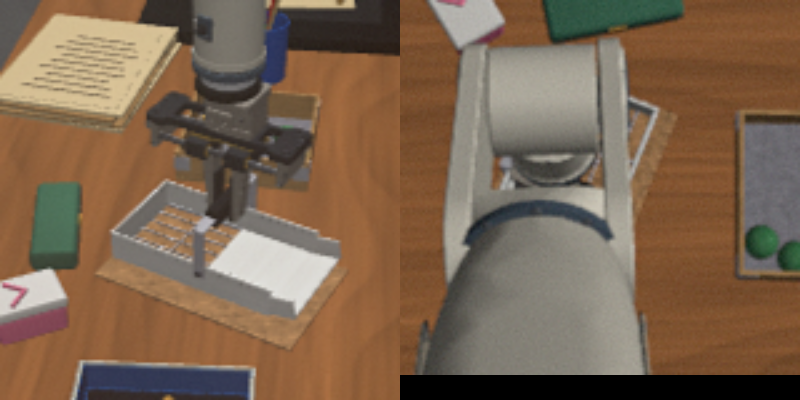

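Request:
{"method": "move_arm", "body": {"plan": [[[-0.002, 0.001, 0.018, -0.001, -0.001, 0], [-0.002, 0.001, 0.018, -0.001, -0.001, 0], [-0.002, 0.001, 0.015, -0.001, -0.001, 0], [-0.001, 0, 0.01, 0, 0, 0], [0, 0, 0.004, 0, 0, 0]]]}}

```text
t: 23.15
eef_pos: [0.5468, 0.0131, 0.2706]
ee_rot: [0.98, -0.199, 0.005, 0.0]
contact_force: [-0.6, 0.2, -3.6]
opening: 0.0175
```

```bash
python3 -c "
from h import *
where()"
```

```text
t 23.15 grip [0.5484 0.0126 0.0992] yaw,tilt,roll [-22.93  -0.56   0.07] op 0.0175 F [-0.6  0.2 -3.6] q [ 0.02  0.4   1.91 -0.    0.82  0.43]
```

Request:
{"method": "move_arm", "body": {"plan": [[[0, 0, 0.006, 0, -0.005, 0], [0, 0, 0.005, 0, 0, 0], [0, 0, 0, 0, 0, 0]]]}}

```text
t: 23.45
eef_pos: [0.547, 0.013, 0.2676]
ee_rot: [0.98, -0.199, 0.004, 0.0]
contact_force: [-0.0, -0.0, -0.8]
opening: 0.0172
```

```bash
python3 -c "
from h import *
where()"
```

```text
t 23.45 grip [0.5483 0.0127 0.0962] yaw,tilt,roll [-22.94  -0.42   0.08] op 0.0172 F [-0.  -0.  -0.8] q [ 0.02  0.4   1.91 -0.    0.81  0.42]
```

The force has dropped from −3.7 to −0.8 N, so the sieve is standing on the mat. Opening the gripper.

Request:
{"method": "move_arm", "body": {"plan": [[[0, 0, 0.002, 0, 0, 0], [0, 0, 0, 0, 0, 0], [0, 0, 0, 0, 0, 0], [0, 0, 0, 0, 0, 0], [0, 0, 0, 0, 0, 0]]], "claw": 1}}

```text
t: 23.95
eef_pos: [0.5481, 0.013, 0.268]
ee_rot: [0.98, -0.199, 0.005, -0.0]
contact_force: [0.2, 0.2, 0.4]
opening: 0.0556
```

Request:
{"method": "move_arm", "body": {"plan": [[[0, 0, 0, 0, 0, 0], [0, 0, 0, 0, 0, 0], [0, 0, 0, 0, 0, 0], [0, 0, 0, 0, 0, 0], [0, 0, 0, 0, 0, 0]]]}}

```text
t: 24.45
eef_pos: [0.5481, 0.013, 0.268]
ee_rot: [0.98, -0.199, 0.006, -0.0]
contact_force: [0.2, -0.1, 0.5]
opening: 0.0915
```

Request:
{"method": "move_arm", "body": {"plan": [[[0, 0, -0.02, 0, 0, 0], [0, 0, -0.06, 0, 0, 0], [0, 0, -0.08, 0, 0, 0], [0, 0, -0.1, 0, 0, 0], [0, 0, -0.1, 0, 0, 0]]]}}

```text
t: 24.95
eef_pos: [0.5454, 0.0131, 0.3766]
ee_rot: [0.98, -0.199, 0.001, 0.001]
contact_force: [0.4, 0.1, -0.3]
opening: 0.092
```

Request:
{"method": "move_arm", "body": {"plan": [[[-0.1, 0, -0.1, 0, 0, 0], [-0.14, 0, -0.08, 0, 0, 0], [-0.14, 0, -0.08, 0, 0, 0], [-0.14, 0, 0, 0, 0, 0], [-0.08, 0, 0, 0, 0, 0]]]}}

```text
t: 25.45
eef_pos: [0.3767, 0.0843, 0.4628]
ee_rot: [0.98, -0.201, 0.007, -0.001]
contact_force: [-0.2, 0.2, 0.3]
opening: 0.0921
```

```bash
python3 -c "
from h import *
look('14',(110,330,230,400),(120,290,120,520))"
```

```text
t 25.45 grip [0.3791 0.0843 0.2914] yaw,tilt,roll [-23.14  -0.73   0.32] op 0.0921 F [-0.2  0.2  0.3] q [ 0.22 -0.1   2.03 -0.    1.2   0.62]
```

View pics/side14.png

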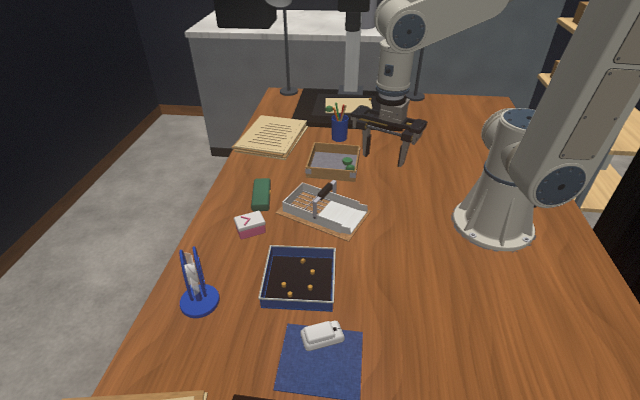

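View pics/top14.png

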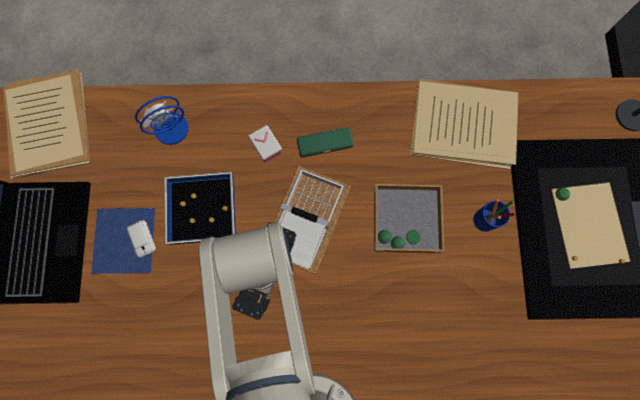

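The tin holds five brass weights (top view x 183–225, y 195–220). The box holds three domes (383,236), (398,242) and (413,237). The sieve is back where it started. One numeric check, then I'll hand in.

```bash
python3 - <<'E'
from h import *
c=dict(np.load('pics/side14.npz'));P=pts(c);im=c['frame'].astype(int)
m=np.zeros(P.shape[:2],bool);m[195:235,318:370]=True
m&=(im.min(-1)>185)
q=P[m];A=np.c_[q[:,:2]-[.545,.0125],np.ones(len(q))];k=np.linalg.lstsq(A,q[:,2],rcond=None)[0];g=abs(q[:,2]-A@k)<.004;k=np.linalg.lstsq(A[g],q[g,2],rcond=None)[0];print('floor slope',g.sum(),k.round(4))
for n in('top',):
    a=dict(np.load('pics/top0.npz'));b=dict(np.load('pics/top14.npz'));Pb=pts(b);bi=b['frame'].astype(int);z=Pb[...,2]
    s=np.zeros(z.shape,bool);s[195:235,280:335]=True;mm=s&(z>.085)&(z<.115)&(bi.max(-1)<70);print('grip',np.percentile(Pb[mm],[2,50,98],axis=0).round(3))
    d=cv2.absdiff(a['frame'],b['frame']).max(-1)
    for nm,(u0,u1,v0,v1) in dict(case=(290,360,120,165),pink=(245,290,120,168),mouse=(120,160,215,262),pen=(470,520,195,235)).items(): print(nm,(d[v0:v1,u0:u1]>40).sum())
print(robot.hand_in()); print(robot.observe()['t'])
E
```

```text
floor slope 81 [0.0539 0.3224 0.0112]
grip [[ 0.53  -0.019  0.099]
 [ 0.547  0.014  0.106]
 [ 0.565  0.046  0.112]]
case 0
pink 0
mouse 0
pen 0
the job is handed in; nothing more can be done
None
the job is handed in; nothing more can be done
```

The job is done and handed in at about 25.5 s of the 61 s allowed; the hand-in gives no verdict. I carried the sieve to the blue tray and tilted its slotted end down to 25°, which dropped the five brass weights. I then poured the three glass weights into the brown box at about 20° of tilt with the lip low. The empty sieve is back on its mat, with the gripper open and clear.

**Last checks:**
- **Weights:** the final pictures show five brass in the tray, three glass in the box, and an empty sieve. All five brass were confirmed in the tray before I moved the glass.
- **Sieve position:** the grip is within about 2 mm of where it started, at the same height.
- **Other things on the desk:** the top view shows no change at the case, pink tin, mouse or pencils.

**One check disagreed:** my last plane fit of the sieve floor gave an implausible slope of 0.32 across the sieve. It used only 81 pixels, which I think were contaminated by the side walls. I handed in without repeating it. Three other signs suggest the sieve stands flat:
- A 657-pixel fit just before set-down gave about 1°.
- The wrist load dropped almost to zero on touchdown.
- The grip height matches the start.

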